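Draw the parts tray out from under the dust cover with a pull hook and seat it on the dock

TASK

The parts tray stands deep under the clear dust cover. Pick up the pull hook, drop its bent end into the wire loop on the front of the tray and drag the tray out, without touching the tray by hand, until it presses squarely on both spring buffers of the dock, which are clamped at an unmeasured place, so that both give by a millimetre or two; keep the pull gentle, never over 20 N. Then unhook and stand the hook upright on its grip on the worktop, clear of the tray and the dock, leaving the tray resting squarely against the buffers with its tin and standoff still in it and the bottle, tin and solder reel beside the work undisturbed.

Things in the scene. Friction and masses are not known exactly. Their poses are not given: they have to be found in the camera images.
- cover: Clear plastic dust cover, a fixed bridge 160 deep (x) x 250 wide (y) x 100 mm high; 5 mm walls at its two sides (y = +-125), roof underside at 95 mm, open at the front and rear. Origin on the worktop under its centre; front edge at its x = -80 mm. The free room in front of it is at -x.
- dock: Low fixed dock. x points to the tray and cover. Two blocks (50 long, 22 wide, 28 mm high, y = +-54 mm, joined by a strip 4 mm high; 86 mm gap for loop and hook) each carry a rubber buffer, 16 mm across, 18 mm up, giving up to 7 mm to -x at 2.5 N/mm each. They are clamped together anywhere along two runners: the free buffer faces lie at x = -20 to +20 mm; this setting is not measured: see or feel it.
- tray: Open aluminium parts tray, loose, 80 (x) x 130 (y) x 30 mm high, walls 3 mm, about 0.4 kg plus contents; dragging it takes about 2 to 7 N. Origin under its centre; its front face at x = -40 mm carries the wire loop.
- tray_front (a point): Middle of the tray's front face, 18 mm above its underside. Axes as the tray. Seated, this meets the buffer faces (dock's x = -20 to +20 mm by their setting) at the dock's y = 0.
- tray_loop (a point): Middle of the opening of the tray's level wire loop, 16 mm ahead of the front face, 22 mm above the tray's underside. 6 mm steel wire (19 to 25 mm up); loop 46 mm wide (wire centres) at the face, narrowing to 12 mm at its nose, wire centre 33 mm ahead of the face. Free opening here about 25 mm wide, 30 mm along x from face to nose.
- hook_grip (a point): Centre of the pull hook's grip, 25 mm above its flat underside: black block 70 long (x) x 18 wide (y) x 50 mm high, standing upright. Tool 110 g, centre of mass about 8 mm ahead of here. A 6 mm steel rod runs ahead along x (underside 31 mm above the grip's underside) to 115 mm ahead of here and bends straight down, ending 3 mm above the underside's level. x along the rod, z up.
- hook_tip (a point): Near the lower end of the pull hook's bent end: 115 mm ahead of the grip's centre, 6 mm above the level of the grip's underside (the end is 3 mm lower).
- tray_tin: Small grey round tin, 46 mm across, 34 mm high, standing loose in the tray; origin under its centre.
- tray_standoff: Brass standoff, 8 x 30 x 7 mm, lying loose in the tray; origin under its centre.
- cleaner_bottle: Bystander: white bottle, 56 mm across, 118 mm high, standing loose to the left of the dock; origin under its centre.
- tin_b: Bystander: small tin with dark lid, 38 mm across, 50 mm high, standing loose to the right of the dock; origin under its centre.
- solder_spool: Bystander: reel of solder, 64 x 80 x 37 mm, standing loose on the worktop at the left; origin under it.
There are look-alikes about, which are no part of the job. Leave any green look-alike of the part that bears hook_grip alone.

How it is judged (in metres and radians):
On the way, in this order (a step that is already met when the one before it is completed fails the run):
1. the hook is dragging the tray: bent end in the loop, the tray drawn out at least 30 mm (contact force between hook and tray above 1 N and distance of tray from where it was at the start of the episode above 0.03 m and horizontal distance between hook_tip and tray_loop below 0.03 m), for 0.1 s.
2. the tray, pulled by the hook, presses squarely on the dock's buffers with more than 5 N (both give over 1 mm) (contact force between tray and dock above 5 N and angle between the x axis of tray and the x axis of dock, either way round below 0.02 rad and contact force between hook and tray above 2 N), for 0.3 s.
At the end, for the whole second after the job is handed in: Tray flat, its front touching the dock's buffers, within 15 mm sideways and 3.4 deg of square; tin upright and standoff in it; hook standing upright on the worktop, bent end over 50 mm from the loop, touching neither tray nor dock; all at rest (x of tray_front in the frame of dock between -0.027 and 0.022 m and contact force between tray and dock above 0.1 N and y of tray_front in the frame of dock between -0.015 and 0.015 m and angle between the x axis of tray and the x axis of dock, either way round below 0.06 rad and angle between tray's own z axis and vertical below 0.06 rad and linear speed of each of tray, hook below 0.01 m/s and angle between hook_grip's own z axis and vertical below 0.1 rad and height (world z) of hook_grip between 0.018 and 0.032 m and contact force between hook and tray below 0.1 N and contact force between hook and dock below 0.1 N and horizontal distance between hook_tip and tray_loop above 0.05 m and horizontal distance between tray_tin and tray below 0.06 m and angle between tray_tin's own z axis and vertical below 0.3 rad and height (world z) of tray_tin below 0.012 m and horizontal distance between tray_standoff and tray below 0.07 m and height (world z) of tray_standoff below 0.025 m).
It fails at once if the hook bears on the tray with more than 20 N (contact force between hook and tray above 20 N).
It fails at once if the fingers or arm touch the tray (contact force between any of the fingers, the arm and tray above 0.5 N).
It fails at once if the bottle, the tin beside the dock or the solder reel is shifted over 20 mm or tipped (distance of any of cleaner_bottle, tin_b, solder_spool from where it was at the start of the episode above 0.02 m or angle between any of cleaner_bottle, tin_b, solder_spool's own z axis and vertical above 0.4 rad).
It also fails if it takes over 72 s, if anything falls off the work surface, if the arm or the gripper's body presses on something with over 40 N, if the wrist force passes 120 N, or if a joint passes its speed limit or range.

ROBOT

A 7-joint arm with a two-finger parallel gripper is mounted at the origin on a cart in front of the work surface, level with it; the furniture and walls round the work are solid. World frame = base frame: x ahead of the robot, y to its left, z up, the work surface at z = 0. Lengths are in m, angles in degrees, forces in N, time in s.
With the tool pointing down it reaches from about 0.35 to 0.9 m from the base axis. Payload 8.1 kg.
Tool frame: the origin (TCP) lies midway between the tips of the shut fingers; the grasp point (between the pads) lies 19 mm behind it; z points along the fingers, y is the direction in which the jaws open and shut (so a half turn about z gives the same grasp; the last joint's range is limited). The gripper opens to 92 mm and grips with 3 to 60 N. Pads are 19 mm wide; open, the fingers measure 130 mm over their backs; the gripper's body (75 mm by 190 mm) begins 47 mm behind the grasp point.
Start: joints at [63.048, 24.895, 1.432, 90.138, -0.665, 64.973, -4.303], TCP at [0.225, -0.583, 0.227] pointing down, gripper open.
Joint ranges: [-149.89, 149.89], [-25.12, 119.58], [-72.63, 75.52], [4.76, 147.25], [-75.54, 255.54], [6.69, 114.76], [-157.13, 157.13]. Speed limits (degrees/s): [127.2, 127.2, 172.46, 172.46, 180, 180, 180].

INTERFACE

Orientations are given as a 3x3 rotation matrix whose columns are the frame's x, y, z axes.
In Python, from plant import get_state, read_camera, finish_job gives the robot as it stands.
- The arm moves only by the tool drive_tool, never from a script. Its argument "rows" is a list of rows, each an object with "slide": the shift along the tool's x, y, z in cm, a list of three; "twist": the turn, a rotation vector about the tool's x, y, z in degrees, a list of three; "claw": the opening, from 0 (shut) to 1 (fully open). A call has 1 to 8 rows; each row is the pose to reach, as a shift and turn from the pose commanded when the call began, along the tool's axes at that moment; what a row does not reach only later rows make up. A row lasts 1/10 s, in which the tool goes at most 50 mm and 8.59 degrees, less where a joint would pass 70% of its speed; a pose out of reach is approached as far as the arm can. A call with a gripper value outside its range is refused whole. The fingers move at their own pace and stop on an object; "grip_force" is the grip in N (left out, the last holds). Time passes only in rows, so rows that repeat a pose let the fingers close. It gives the time, the measured TCP pose, the force and the opening at its end, in the units of the state.
- get_state(): the state, without advancing time (a new reading comes with each control period).
- read_camera(name): name is "scene" or "top" or "wrist"; returns a dict with "image" (400x640x3 uint8, red, green, blue), "intrinsics" (3x3 intrinsics, pixels), "dist_coeffs" ([k1, k2, p1, p2, k3] as OpenCV has them; the pictures are not rectified), "world_to_cam" (4x4, takes a point from world to camera coordinates); the wrist camera has in their place "hand_eye" (4x4, takes a point from camera to tool coordinates, whose origin is the TCP and whose axes are the flange's). Camera axes: x right, y up, looking along -z (the intrinsics and any distortion apply to the point x, -y, -z); pixel columns grow to the right and rows downward; lengths in m; the calibration is good to about 2 mm. A picture is of the moment at which its call begins: read the wrist's pose just before it. There is no depth.
- finish_job(): hands the job in, once; it reports no verdict.
The state is a dict: "clock": time; "q": joint angles; "dq": joint speeds; "joint_torque": joint torques, N m; "tcp_pos": TCP position; "tcp_rot": TCP orientation; "ft_force": force on the tool from outside, world axes, zero at the start; "wrist_torque": the same for the moment, N m; "grip_width": finger opening in m.
Only numpy, scipy, OpenCV 4.12 (cv2) and the standard library are available. Lean on these libraries where they do the work, as an engineer would, in place of code of your own. Each camera call takes 0.05 s, during which the arm holds its last target.

## Working session

There is one attempt and no reset: what is moved stays moved. The work goes in short steps, Python scripts to look and compute and a tool call to move; the robot and the scene stay as the last step left them, time stands still between calls to the robot, and variables do not carry over. Pictures are saved under pics/ and viewed, and the job is handed in when it is done.

Besides the shell and the picture viewer there is one more tool, called after "Call:" by a JSON object that holds its "name" and its "arguments", one argument or row to a line. drive_tool: Moves the arm, as the interface text tells. Its arguments: {"type":"object","properties":{"rows":{"type":"array"},"grip_force":{"type":"number"}},"required":["rows"]}

```bash
ls; mkdir -p pics; python3 - <<'E'
from plant import get_state, read_camera
import cv2,numpy as np
s=get_state(); print(s)
for n in ["scene","top","wrist"]:
    c=read_camera(n); cv2.imwrite(f"pics/{n}0.png",c["image"][:,:,::-1]); print(n,{k:np.round(v,4).tolist() for k,v in c.items() if k!="image"})
E
```

```text
pics
{'clock': 0.0, 'q': array([63.04740182, 24.93648245,  1.43120484, 90.18643737, -0.66602601,
       64.97185638, -4.30150095]), 'dq': array([ 0.04595756, -0.07825995,  0.00916368,  0.05218609,  0.01827305,
       -0.08123287, -0.00118696]), 'joint_torque': array([ 1.01323049e-04, -6.67851806e+01,  9.85081382e-01, -3.14464724e+01,
       -6.05336367e-02,  4.28683811e-02,  2.47434518e-04]), 'tcp_pos': array([ 0.22451523, -0.58276955,  0.22596267]), 'tcp_rot': array([[ 9.33138253e-01,  3.59517144e-01, -6.51368510e-04],
       [ 3.59517715e-01, -9.33137268e-01,  1.36106504e-03],
       [-1.18490016e-04, -1.50424037e-03, -9.99998862e-01]]), 'ft_force': array([ 0.01964891,  0.38064519, -0.49749769]), 'wrist_torque': array([ 0.01507056,  0.00730884, -0.02614913]), 'grip_width': 0.09159945503282106}
scene {'intrinsics': [[397.3694, 0.0, 315.8717], [0.0, 397.3694, 199.0306], [0.0, 0.0, 1.0]], 'dist_coeffs': [0.0074, 0.0, 0.0, 0.0, 0.0], 'world_to_cam': [[0.4249, 0.9053, -0.0011, -0.2445], [-0.4178, 0.1971, 0.8869, 0.1832], [0.8031, -0.3764, 0.462, -1.5292], [0.0, 0.0, 0.0, 1.0]]}
top {'intrinsics': [[406.473, 0.0, 313.1994], [0.0, 406.473, 203.6127], [0.0, 0.0, 1.0]], 'dist_coeffs': [-0.0653, 0.0, 0.0, 0.0, 0.0], 'world_to_cam': [[0.0069, -0.9999, -0.009, 0.0106], [0.9983, 0.0064, 0.0572, -0.5848], [-0.0572, -0.0094, 0.9983, -1.2378], [0.0, 0.0, 0.0, 1.0]]}
wrist {'intrinsics': [[304.0472, 0.0, 322.2339], [0.0, 304.0472, 197.6875], [0.0, 0.0, 1.0]], 'dist_coeffs': [-0.013, 0.0, 0.0, 0.0, 0.0], 'hand_eye': [[0.0012, 0.9533, 0.3019, 0.0819], [1.0, -0.0012, -0.0001, 0.0004], [0.0003, 0.3019, -0.9533, -0.1559], [0.0, 0.0, 0.0, 1.0]]}
```

View pics/scene0.png

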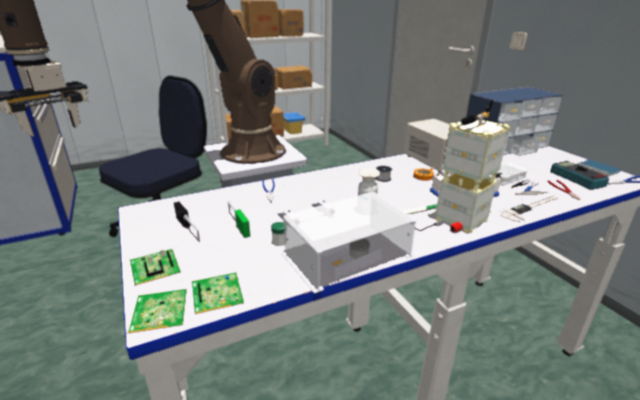

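View pics/top0.png

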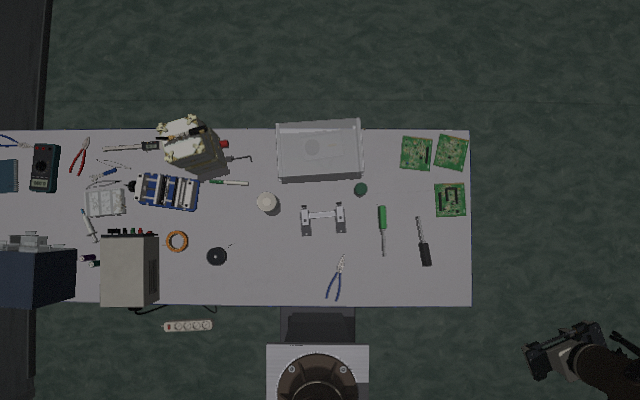

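View pics/wrist0.png

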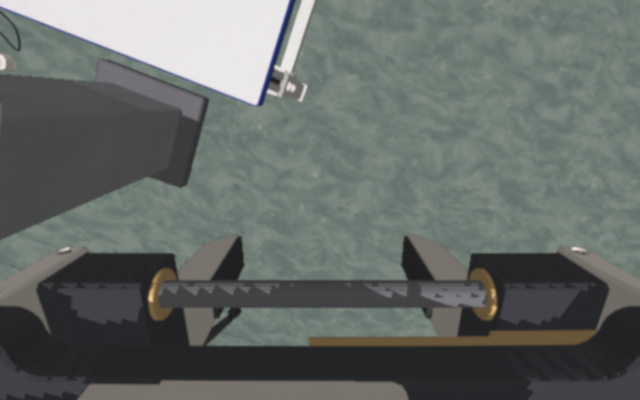

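```bash
cat > h.py <<'E'
import numpy as np,cv2
from plant import get_state, read_camera
def ray(c,uv,pose=None):
    uv=np.array(uv,float).reshape(-1,1,2)
    p=cv2.undistortPoints(uv,c["intrinsics"],c["dist_coeffs"]).reshape(-1,2)
    d=np.c_[p[:,0],-p[:,1],-np.ones(len(p))]
    if "world_to_cam" in c:
        T=np.linalg.inv(c["world_to_cam"])
    else:
        W=np.eye(4);W[:3,:3]=pose["tcp_rot"];W[:3,3]=pose["tcp_pos"];T=W@c["hand_eye"]
    return T[:3,3],d@T[:3,:3].T
def plane(c,uv,z,pose=None):
    o,d=ray(c,uv,pose); return o+d*((z-o[2])/d[:,2:3])
def proj(c,P,pose=None):
    P=np.atleast_2d(P).astype(float)
    if "world_to_cam" in c: M=c["world_to_cam"]
    else:
        W=np.eye(4);W[:3,:3]=pose["tcp_rot"];W[:3,3]=pose["tcp_pos"];M=np.linalg.inv(W@c["hand_eye"])
    q=P@M[:3,:3].T+M[:3,3]; q=np.c_[q[:,0],-q[:,1],-q[:,2]]
    return cv2.projectPoints(q,np.zeros(3),np.zeros(3),c["intrinsics"],c["dist_coeffs"])[0].reshape(-1,2)
E
python3 - <<'E'
from h import *
c=read_camera("top");im=c["image"][:,:,::-1]
cv2.imwrite("pics/t1.png",cv2.resize(im[110:280,260:450],None,fx=4,fy=3.5,interpolation=cv2.INTER_CUBIC)[:600])
cv2.imwrite("pics/t2.png",cv2.resize(im[170:290,350:450],None,fx=5,fy=5,interpolation=cv2.INTER_CUBIC))
s=read_camera("scene");sm=s["image"][:,:,::-1]
cv2.imwrite("pics/s1.png",cv2.resize(sm[160:300,150:430],(784,392),interpolation=cv2.INTER_CUBIC))
print(plane(c,[[425,245],[418,218],[382,215],[308,217],[340,217],[280,179],[361,175],[267,202],[361,189],[217,256]],0))
E
```

```text
[[ 0.45854076 -0.33507149  0.        ]
 [ 0.54265221 -0.31354985  0.        ]
 [ 0.55137925 -0.20058285  0.        ]
 [ 0.54366752  0.03055916  0.        ]
 [ 0.54432253 -0.0693308   0.        ]
 [ 0.66246694  0.11950256  0.        ]
 [ 0.6766213  -0.1349192   0.        ]
 [ 0.58978246  0.15946154  0.        ]
 [ 0.63247011 -0.13489016  0.        ]
 [ 0.41967244  0.31425213  0.        ]]
```

View pics/t1.png

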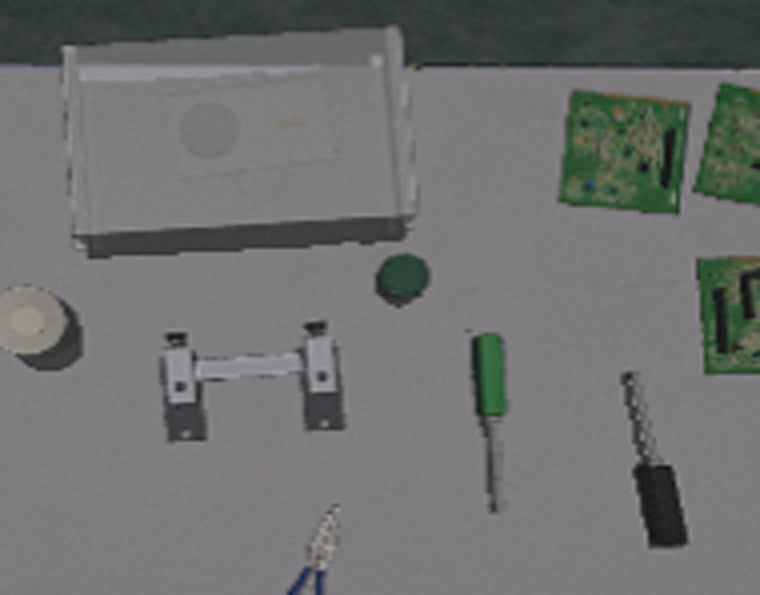

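View pics/t2.png

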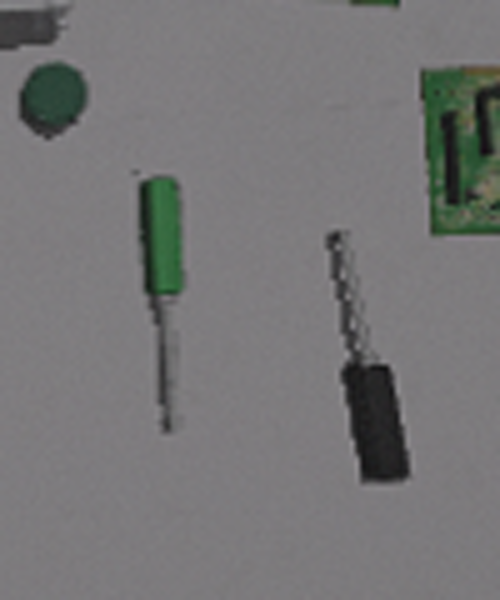

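View pics/s1.png

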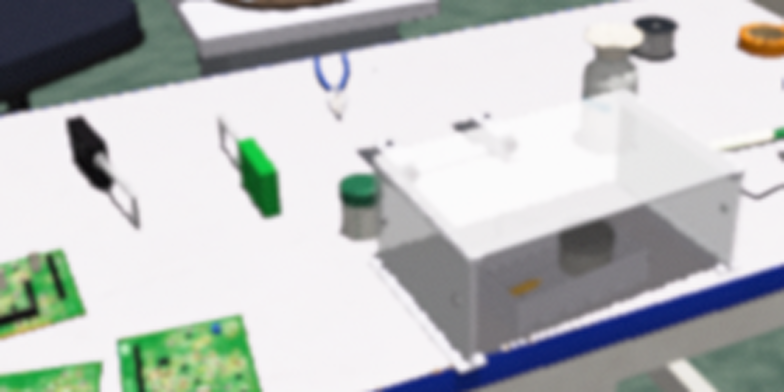

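```bash
python3 - <<'E'
from h import *
c=read_camera("top");im=c["image"]
g=cv2.cvtColor(im,cv2.COLOR_RGB2GRAY)
print(np.linalg.inv(c["world_to_cam"])[:3,3])
sub=g[115:240,265:375].astype(float)
e=np.clip((sub-60)*255/120,0,255).astype(np.uint8)
e=cv2.createCLAHE(4,(4,4)).apply(e)
cv2.imwrite("pics/t3.png",cv2.resize(e,(770,594),interpolation=cv2.INTER_CUBIC)) # 7x ,4.75
m=np.zeros_like(g);m[225:275,405:440]=(g[225:275,405:440]<55)*255
k=max(cv2.findContours(m,0,2)[0],key=cv2.contourArea)
r=cv2.minAreaRect(k);print(r);b=cv2.boxPoints(r);print(plane(c,b,0.05),plane(c,[r[0]],.05), plane(c,[[417.5,217]],.034))
E
```

```text
[0.51294583 0.00267639 1.26927997]
((424.770263671875, 253.6216278076172), (24.16665267944336, 9.206343650817871), 80.53767395019531)
[[ 0.46819961 -0.30141287  0.05      ]
 [ 0.47283099 -0.32885508  0.05      ]
 [ 0.40169445 -0.34051062  0.05      ]
 [ 0.39712808 -0.31311614  0.05      ]] [[ 0.43493491 -0.32095157  0.05      ]] [[ 0.54489232 -0.3035673   0.034     ]]
```

View pics/t3.png

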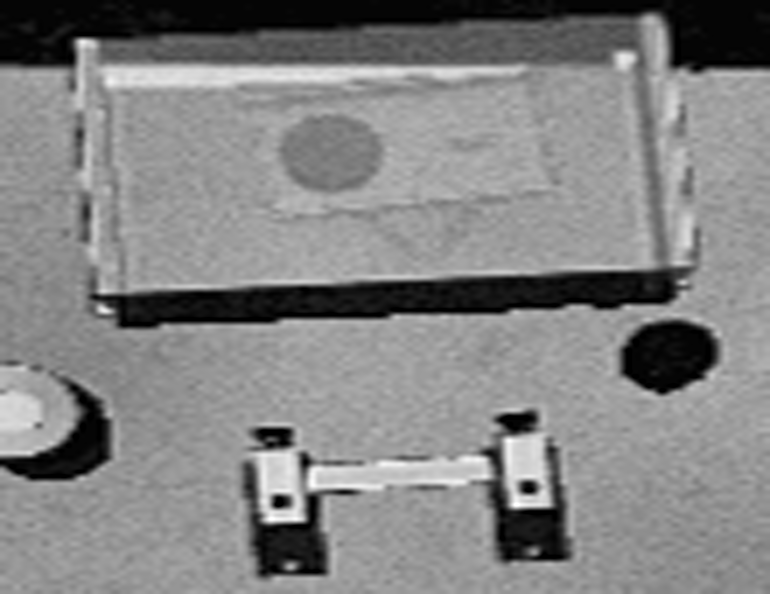

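```bash
python3 - <<'E'
from h import *
c=read_camera("top")
def P(l,z): 
    l=np.array(l,float); return np.round(plane(c,np.c_[265+l[:,0]/7,115+l[:,1]/4.752],z),4)
print("tray front corners",P([[272,213],[555,188]],.03))
print("tray rear R corner",P([[530,80]],.03))
print("loop nose",P([[418,258]],.025))
print("tin centre",P([[331,153]],.034))
print("cover front roof corners",P([[97,297],[692,270]],.1))
print("buffer faces",P([[273,430],[518,413]],.026))
print("block tops rear/front centre",P([[278,452],[523,435],[283,522],[530,507]],.028))
print("bottle",P([[20,410]],.118),"tinb",P([[668,355]],.05))
E
```

```text
tray front corners [[ 0.7187  0.044   0.03  ]
 [ 0.7357 -0.0803  0.03  ]]
tray rear R corner [[ 0.8067 -0.0692  0.03  ]]
loop nose [[ 0.6904 -0.0204  0.025 ]]
tin centre [[0.7573 0.0183 0.034 ]]
cover front roof corners [[ 0.655   0.1137  0.1   ]
 [ 0.6731 -0.1324  0.1   ]]
buffer faces [[ 0.5782  0.0425  0.026 ]
 [ 0.5899 -0.0646  0.026 ]]
block tops rear/front centre [[ 0.564   0.0401  0.028 ]
 [ 0.5756 -0.0668  0.028 ]
 [ 0.519   0.0376  0.028 ]
 [ 0.5293 -0.07    0.028 ]]
bottle [[0.5847 0.1425 0.118 ]] tinb [[ 0.6256 -0.1277  0.05  ]]
```

```bash
cat >> h.py <<'E'
from scipy.spatial.transform import Rotation as Ro
def goal(pos,yaw,s=None):
    s=s or get_state(); R=s["tcp_rot"]
    a=np.radians(yaw); T=np.array([[np.cos(a),np.sin(a),0],[np.sin(a),-np.cos(a),0],[0,0,-1]])
    print("slide cm",np.round(R.T@(np.array(pos)-s["tcp_pos"])*100,2),"twist",np.round(np.degrees(Ro.from_matrix(R.T@T).as_rotvec()),2))
def st():
    s=get_state();R=s["tcp_rot"];print("t",round(s["clock"],2),"tcp",np.round(s["tcp_pos"],4),"yaw",round(np.degrees(np.arctan2(R[1,0],R[0,0])),2),"F",np.round(s["ft_force"],2),"T",np.round(s["wrist_torque"],2),"w",round(s["grip_width"],4));return s
E
python3 -c "
from h import *
s=st();goal([.435,-.325,.2],10)"
```

```text
t 0.35 tcp [ 0.2247 -0.5831  0.2266] yaw 21.07 F [0.27 0.61 0.02] T [ 0.06  0.   -0.  ] w 0.0919
slide cm [ 28.91 -16.52   2.66] twist [-0.02  0.   11.07]
```

Call:
{"name": "drive_tool", "arguments": {
  "rows": [
    {"slide": [4, -2.3, 0.3], "twist": [0, 0, 1.5], "claw": 1},
    {"slide": [8, -4.6, 0.7], "twist": [0, 0, 3], "claw": 1},
    {"slide": [12, -6.9, 1.1], "twist": [0, 0, 4.5], "claw": 1},
    {"slide": [16, -9.2, 1.5], "twist": [0, 0, 6], "claw": 1},
    {"slide": [21, -12, 1.9], "twist": [0, 0, 8], "claw": 1},
    {"slide": [25, -14.3, 2.3], "twist": [0, 0, 9.5], "claw": 1},
    {"slide": [28.9, -16.5, 2.6], "twist": [0, 0, 11.07], "claw": 1},
    {"slide": [28.9, -16.5, 2.6], "twist": [0, 0, 11.07], "claw": 1}
  ]
}}

```text
clock: 1.15
tcp_pos: [0.4401, -0.3181, 0.2005]
tcp_rot: [[0.983, 0.184, 0.002], [0.184, -0.983, 0.003], [0.003, -0.003, -1.0]]
ft_force: [-0.5, -0.9, 0.4]
grip_width: 0.0923
```

```bash
python3 - <<'E'
from h import *
s=st();c=read_camera("wrist");im=c["image"][:,:,::-1];cv2.imwrite("pics/w1.png",im)
print(proj(c,[[.435,-.325,.05],[.545,-.303,.034],[.545,-.303,.006]],s))
E
```

```text
t 1.15 tcp [ 0.4401 -0.3181  0.2005] yaw 10.57 F [-0.46 -0.9   0.45] T [0.   0.01 0.02] w 0.0923
[[327.77152778 190.11596885]
 [326.82943034  76.78181159]
 [326.53834868  78.87107589]]
```

View pics/w1.png

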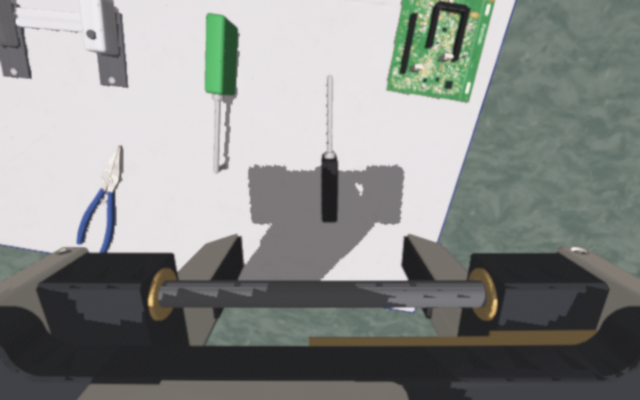

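The black-gripped hook is at (329,190) with its rod running up to (330,78). The green one at (221,55) is the look-alike. I'll measure the black one and confirm it in a crop.

```bash
python3 - <<'E'
from h import *
s=st();c=read_camera("wrist");im=c["image"];g=cv2.cvtColor(im,cv2.COLOR_RGB2GRAY)
cv2.imwrite("pics/w2.png",cv2.resize(im[60:235,270:390,::-1],None,fx=3.4,fy=3.4,interpolation=cv2.INTER_CUBIC))
m=np.zeros_like(g);m[150:230,300:350]=(g[150:230,300:350]<50)*255
k=max(cv2.findContours(m,0,2)[0],key=cv2.contourArea);r=cv2.minAreaRect(k);print(r)
for v in (158,175,190,205,217):
    u=np.where(m[v])[0];u=u[(u>300)&(u<350)];p=plane(c,[[u.min()-.5,v],[u.max()+.5,v]],.05,s);print(v,u.min(),u.max(),p[:,:2].round(4).tolist())
print(plane(c,[[330,76],[330,150]],.037,s)); print(plane(c,[[329,152],[329,222]],.05,s))
E
```

```text
t 1.2 tcp [ 0.4377 -0.3217  0.2006] yaw 10.41 F [ 0.16 -1.28 -0.41] T [-0.    0.04  0.01] w 0.0918
((326.0, 191.5), (53.0, 14.0), 90.0)
158 320 332 [[0.4641, -0.3142], [0.4665, -0.3272]]
175 319 333 [[0.4465, -0.3164], [0.4493, -0.3316]]
190 319 333 [[0.4306, -0.3193], [0.4335, -0.3347]]
205 319 333 [[0.4142, -0.3222], [0.4172, -0.3379]]
217 320 332 [[0.401, -0.3257], [0.4035, -0.3395]]
[[ 0.54338729 -0.31012435  0.037     ]
 [ 0.47211829 -0.32385515  0.037     ]]
[[ 0.4718287  -0.32257994  0.05      ]
 [ 0.39714373 -0.33690494  0.05      ]]
```

View pics/w2.png

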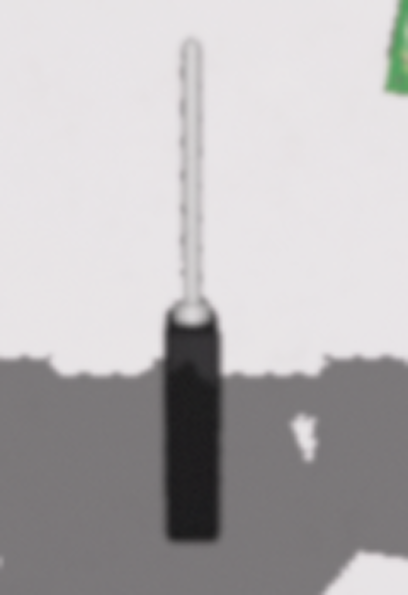

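The crop shows a black block with the steel rod ahead of it, which matches the hook. Its centre is about (0.435, -0.3265) with yaw 10.4°.

```bash
python3 -c "
from h import *
s=st();goal([.435,-.3265,.021],10.4)"
```

```text
t 1.25 tcp [ 0.4359 -0.3242  0.2007] yaw 10.2 F [-0.5  -0.69 -0.57] T [-0.    0.08  0.02] w 0.0915
slide cm [-0.13  0.21 17.97] twist [-0.  -0.  -0.2]
```

Call:
{"name": "drive_tool", "arguments": {
  "rows": [
    {"slide": [0, 0.15, 4], "twist": [0, 0, -0.4], "claw": 0.7},
    {"slide": [0, 0.15, 8], "twist": [0, 0, -0.4], "claw": 0.7},
    {"slide": [0, 0.15, 11], "twist": [0, 0, -0.4], "claw": 0.6},
    {"slide": [0, 0.15, 13], "twist": [0, 0, -0.4], "claw": 0.6},
    {"slide": [0, 0.15, 13], "twist": [0, 0, -0.4], "claw": 0.6},
    {"slide": [0, 0.15, 13], "twist": [0, 0, -0.4], "claw": 0.6}
  ]
}}

```text
clock: 1.85
tcp_pos: [0.4346, -0.3281, 0.0711]
tcp_rot: [[0.984, 0.179, -0.0], [0.179, -0.984, -0.0], [-0.001, 0.0, -1.0]]
ft_force: [-0.4, 0.6, 0.4]
grip_width: 0.0556
```

```bash
python3 - <<'E'
from h import *
s=st();c=read_camera("wrist");im=c["image"];cv2.imwrite("pics/w3.png",im[:,:,::-1]);goal([.435,-.3265,.021],10.4)
E
```

```text
t 1.85 tcp [ 0.4346 -0.3281  0.0711] yaw 10.3 F [-0.44  0.64  0.37] T [-0.01 -0.03  0.03] w 0.0556
slide cm [-0.01 -0.17  5.08] twist [ 0.07 -0.04 -0.08]
```

View pics/w3.png

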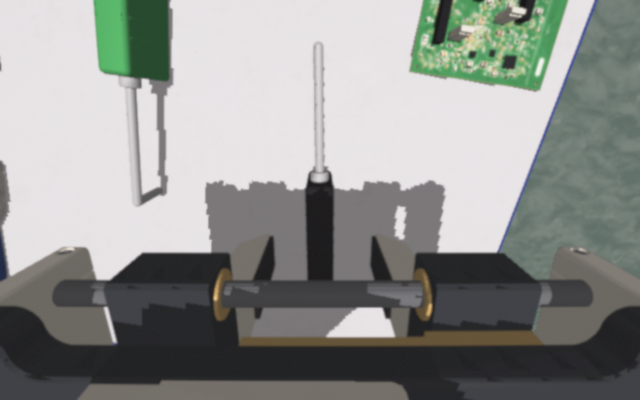

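The hook grip (319,230) sits between the open fingers and its rod is parallel to the tool x axis. I'll descend and close.

Call:
{"name": "drive_tool", "arguments": {
  "rows": [
    {"slide": [0, -0.1, 2.5], "twist": [0, 0, 0], "claw": 0.6},
    {"slide": [0, -0.1, 4], "twist": [0, 0, 0], "claw": 0.6},
    {"slide": [0, -0.1, 5], "twist": [0, 0, 0], "claw": 0.6},
    {"slide": [0, -0.1, 5], "twist": [0, 0, 0], "claw": 0.6},
    {"slide": [0, -0.1, 5], "twist": [0, 0, 0], "claw": 0.6}
  ]
}}

```text
clock: 2.4
tcp_pos: [0.4356, -0.3263, 0.0216]
tcp_rot: [[0.984, 0.18, 0.001], [0.18, -0.984, -0.001], [0.001, 0.001, -1.0]]
ft_force: [-0.1, 0.3, 0.3]
grip_width: 0.0554
```

Call:
{"name": "drive_tool", "arguments": {
  "rows": [
    {"slide": [0, 0, 0], "twist": [0, 0, 0], "claw": 0.3},
    {"slide": [0, 0, 0], "twist": [0, 0, 0], "claw": 0.15},
    {"slide": [0, 0, 0], "twist": [0, 0, 0], "claw": 0.0},
    {"slide": [0, 0, 0], "twist": [0, 0, 0], "claw": 0},
    {"slide": [0, 0, 0], "twist": [0, 0, 0], "claw": 0},
    {"slide": [0, 0, 0], "twist": [0, 0, 0], "claw": 0},
    {"slide": [0, 0, 0], "twist": [0, 0, 0], "claw": 0}
  ],
  "grip_force": 50
}}

```text
clock: 3.1
tcp_pos: [0.4352, -0.3259, 0.0208]
tcp_rot: [[0.984, 0.18, 0.0], [0.18, -0.984, -0.0], [0.0, 0.0, -1.0]]
ft_force: [0.3, 0.1, 2.6]
grip_width: 0.0174
```

```bash
python3 - <<'E'
from h import *
s=st();c=read_camera("wrist");im=c["image"];cv2.imwrite("pics/w4.png",im[:,:,::-1])
E
```

```text
t 3.1 tcp [ 0.4352 -0.3259  0.0208] yaw 10.39 F [0.31 0.12 2.65] T [0.05 0.05 0.01] w 0.0174
```

View pics/w4.png

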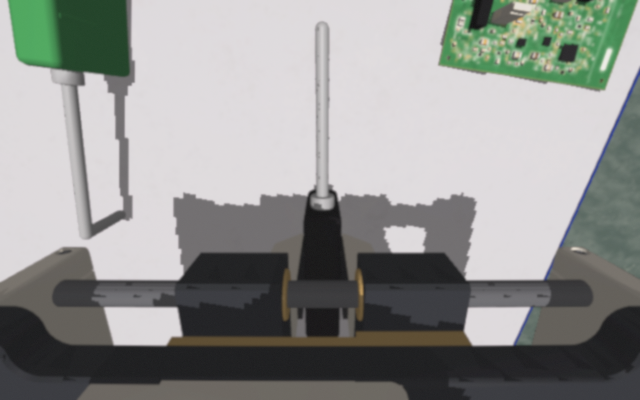

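Gripped, width 17.4 mm. The rod runs straight ahead and its end is at (322,24). Next I'll work out the tip's offset in the tool frame and lift.

```bash
python3 - <<'E'
from h import *
s=st();c=read_camera("wrist")
p=plane(c,[[322,23],[322,190]],.036,s); print(p); print((p-s["tcp_pos"])@s["tcp_rot"])
E
```

```text
t 3.15 tcp [ 0.4352 -0.3259  0.0208] yaw 10.39 F [-0.22  1.    0.58] T [0.07 0.1  0.  ] w 0.0177
[[ 0.5463268  -0.30579136  0.036     ]
 [ 0.47586797 -0.31878239  0.036     ]]
[[ 0.11296078  0.00026722 -0.01520793]
 [ 0.04131437  0.00033557 -0.01521102]]
```

Call:
{"name": "drive_tool", "arguments": {
  "rows": [
    {"slide": [0, 0, -1], "twist": [0, 0, 0], "claw": 0},
    {"slide": [0, 0, -4], "twist": [0, 0, 0], "claw": 0},
    {"slide": [0, 0, -8], "twist": [0, 0, 0], "claw": 0},
    {"slide": [0, 0, -11], "twist": [0, 0, 0], "claw": 0},
    {"slide": [0, 0, -11], "twist": [0, 0, 0], "claw": 0},
    {"slide": [0, 0, -11], "twist": [0, 0, 0], "claw": 0}
  ]
}}

```text
clock: 3.8
tcp_pos: [0.4353, -0.326, 0.1316]
tcp_rot: [[0.984, 0.18, 0.001], [0.18, -0.984, -0.001], [0.001, 0.001, -1.0]]
ft_force: [-0.0, 0.1, -1.7]
grip_width: 0.0181
```

```bash
python3 - <<'E'
from h import *
s=st();c=read_camera("wrist");im=c["image"];cv2.imwrite("pics/w5.png",im[:,:,::-1])
goal([.46,-.03,.131],7)
E
```

```text
t 3.8 tcp [ 0.4353 -0.326   0.1316] yaw 10.4 F [-0.    0.13 -1.74] T [ 0.02 -0.03 -0.01] w 0.0181
slide cm [  7.83 -28.62  -0.05] twist [-0.02  0.03  3.4 ]
```

View pics/w5.png

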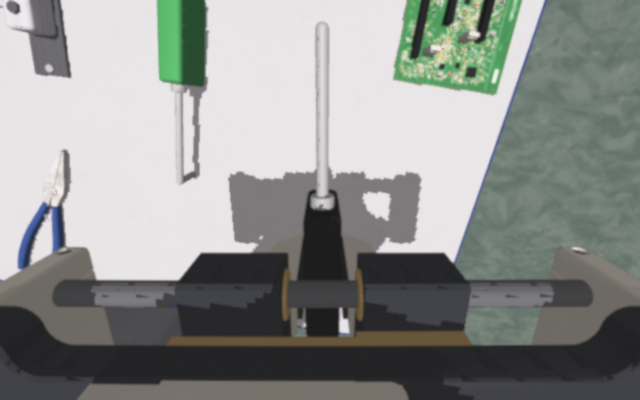

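Call:
{"name": "drive_tool", "arguments": {
  "rows": [
    {"slide": [1, -3.6, 0], "twist": [0, 0, 0.4], "claw": 0},
    {"slide": [2, -7.2, 0], "twist": [0, 0, 0.9], "claw": 0},
    {"slide": [3, -10.8, 0], "twist": [0, 0, 1.3], "claw": 0},
    {"slide": [4.2, -14.6, 0], "twist": [0, 0, 1.7], "claw": 0},
    {"slide": [5.4, -18.4, 0], "twist": [0, 0, 2.2], "claw": 0},
    {"slide": [6.5, -22, 0], "twist": [0, 0, 2.7], "claw": 0},
    {"slide": [7.5, -25, 0], "twist": [0, 0, 3.1], "claw": 0},
    {"slide": [7.6, -27, 0], "twist": [0, 0, 3.4], "claw": 0}
  ]
}}

```text
clock: 4.65
tcp_pos: [0.4608, -0.0437, 0.1296]
tcp_rot: [[0.992, 0.124, -0.002], [0.124, -0.992, 0.001], [-0.002, -0.001, -1.0]]
ft_force: [0.8, -0.0, -1.1]
grip_width: 0.0177
```

Call:
{"name": "drive_tool", "arguments": {
  "rows": [
    {"slide": [0, 0, 0], "twist": [0, 0, 0], "claw": 0},
    {"slide": [0, 0, 0], "twist": [0, 0, 0], "claw": 0},
    {"slide": [0, 0, 0], "twist": [0, 0, 0], "claw": 0}
  ]
}}

```text
clock: 4.95
tcp_pos: [0.4607, -0.0476, 0.1301]
tcp_rot: [[0.993, 0.121, -0.001], [0.121, -0.993, -0.0], [-0.001, 0.0, -1.0]]
ft_force: [0.6, -0.4, -1.5]
grip_width: 0.0179
```

```bash
python3 - <<'E'
from h import *
s=st();c=read_camera("wrist");im=c["image"];cv2.imwrite("pics/w6.png",im[:,:,::-1])
goal([.53,-.0425,.131],7)
E
```

```text
t 4.95 tcp [ 0.4607 -0.0476  0.1301] yaw 6.93 F [ 0.6  -0.39 -1.46] T [ 0.03  0.08 -0.03] w 0.0179
slide cm [ 6.93  0.31 -0.08] twist [ 0.02  0.06 -0.1 ]
```

View pics/w6.png

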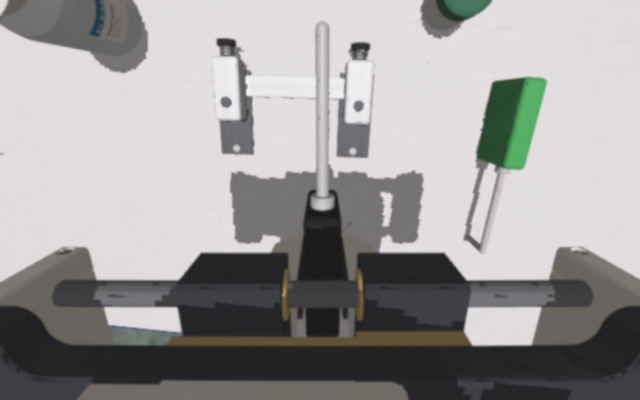

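```bash
python3 - <<'E'
from h import *
im=cv2.imread("pics/w6.png");cv2.imwrite("pics/w6c.png",cv2.resize(im[25:165,200:390],None,fx=4.2,fy=4.2,interpolation=cv2.INTER_CUBIC))
E
```

```text
(no output)
```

View pics/w6c.png

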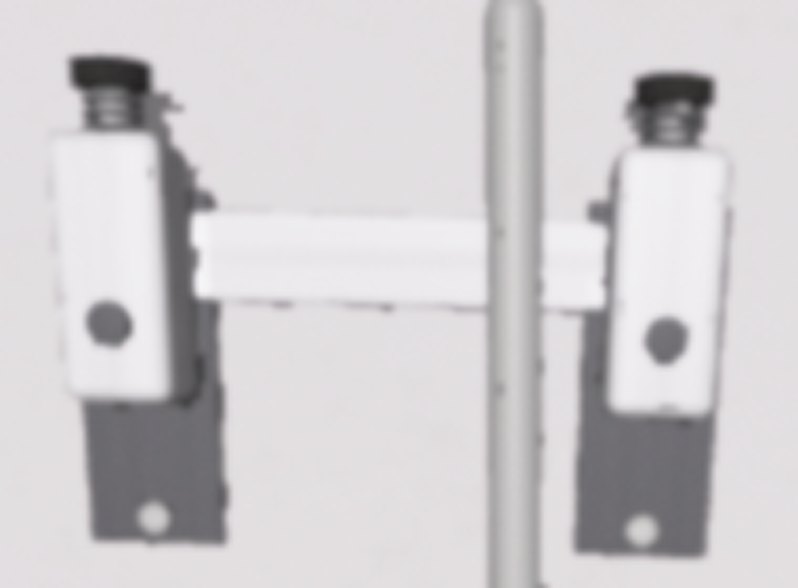

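```bash
python3 - <<'E'
from h import *
s=st();c=read_camera("wrist")
def P(l,z):
    l=np.array(l,float); return plane(c,np.c_[200+l[:,0]/4.2,25+l[:,1]/4.2],z,s)
bf=P([[110,57],[675,74]],.024);print("buffer face",bf)
fr=P([[110,130],[678,148]],.028);rr=P([[119,402],[660,415]],.028);print("block front",fr,"rear",rr)
for a in (bf,fr,rr):
    d=a[0]-a[1];print("yaw",np.degrees(np.arctan2(-d[0],d[1])),np.linalg.norm(d),"mid",a.mean(0))
print("runner holes", P([[153,517],[641,530]],.002))
E
```

```text
t 5.0 tcp [ 0.4608 -0.0478  0.1302] yaw 6.9 F [ 0.27  0.02 -1.29] T [ 0.05  0.01 -0.02] w 0.0178
buffer face [[ 0.5797033   0.04163551  0.024     ]
 [ 0.58945498 -0.06277769  0.024     ]]
block front [[ 0.56684141  0.04004349  0.028     ]
 [ 0.57646132 -0.06492844  0.028     ]] rear [[ 0.51779193  0.03685235  0.028     ]
 [ 0.52816627 -0.06910675  0.028     ]]
yaw 5.335666123073675 0.10486758308863572 mid [ 0.58457914 -0.01057109  0.024     ]
yaw 5.236116871916391 0.10541181230001041 mid [ 0.57165137 -0.01244248  0.028     ]
yaw 5.591941151149014 0.10646576417697014 mid [ 0.5229791 -0.0161272  0.028    ]
runner holes [[ 0.49127163  0.0361621   0.002     ]
 [ 0.50152579 -0.0718886   0.002     ]]
```

Call:
{"name": "drive_tool", "arguments": {
  "rows": [
    {"slide": [2, 0.1, -4], "twist": [0, 0, 0.1], "claw": 0},
    {"slide": [4, 0.1, -8], "twist": [0, 0, 0.1], "claw": 0},
    {"slide": [7, 0.1, -12], "twist": [0, 0, 0.1], "claw": 0},
    {"slide": [9.5, 0.1, -12], "twist": [0, 0, 0.1], "claw": 0},
    {"slide": [11.9, 0.1, -12], "twist": [0, 0, 0.1], "claw": 0},
    {"slide": [11.9, 0.1, -12], "twist": [0, 0, 0.1], "claw": 0},
    {"slide": [11.9, 0.1, -12], "twist": [0, 0, 0.1], "claw": 0},
    {"slide": [11.9, 0.1, -12], "twist": [0, 0, 0.1], "claw": 0}
  ]
}}

```text
clock: 5.85
tcp_pos: [0.5784, -0.0338, 0.2503]
tcp_rot: [[0.993, 0.119, -0.001], [0.119, -0.993, -0.0], [-0.001, 0.0, -1.0]]
ft_force: [0.3, 0.4, -1.0]
grip_width: 0.018
```

```bash
python3 - <<'E'
from h import *
s=st();c=read_camera("wrist");im=c["image"][:,:,::-1];cv2.imwrite("pics/w7.png",im)
cv2.imwrite("pics/w7c.png",cv2.resize(im[0:130,200:450],None,fx=3.2,fy=3.2,interpolation=cv2.INTER_CUBIC))
E
```

```text
t 5.85 tcp [ 0.5784 -0.0338  0.2503] yaw 6.84 F [ 0.28  0.44 -0.96] T [-0.01  0.05 -0.03] w 0.018
```

View pics/w7.png

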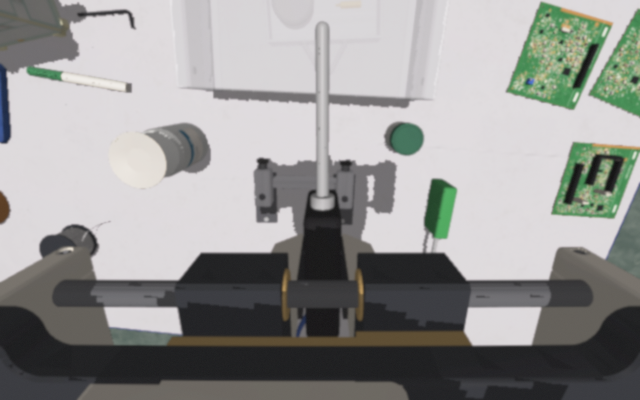

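View pics/w7c.png

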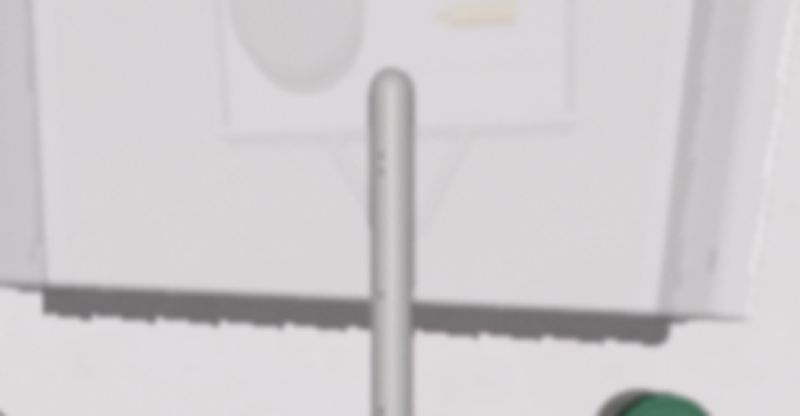

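```bash
python3 - <<'E'
from h import *
s=st();c=read_camera("wrist")
def P(l,z):
    l=np.array(l,float); return plane(c,np.c_[200+l[:,0]/3.2,l[:,1]/3.2],z,s)
f=P([[220,136],[575,126]],.03);d=f[0]-f[1];print(f,np.linalg.norm(d),"yaw",np.degrees(np.arctan2(-d[0],d[1])),f.mean(0))
l=P([[332,140],[472,134],[365,200],[430,215]],.022);print("legs",l,"mid",l[:2].mean(0))
print("cover front corners top",P([[0,288],[745,318]],.1))
E
```

```text
t 5.9 tcp [ 0.5784 -0.0337  0.2505] yaw 6.85 F [ 0.41 -0.69 -1.39] T [-0.04  0.01  0.03] w 0.0175
[[ 0.71536094  0.04287795  0.03      ]
 [ 0.73348029 -0.08004741  0.03      ]] 0.12425358481517965 yaw 8.385087726839402 [ 0.72442061 -0.01858473  0.03      ]
legs [[ 0.72001098  0.00437246  0.022     ]
 [ 0.72798619 -0.04511503  0.022     ]
 [ 0.70169737 -0.00959828  0.022     ]
 [ 0.69952762 -0.03375507  0.022     ]] mid [ 0.72399859 -0.02037128  0.022     ]
cover front corners top [[ 0.6563404   0.0927041   0.1       ]
 [ 0.67468506 -0.1295643   0.1       ]]
```

```bash
python3 - <<'E'
from h import *
for p in ([.515,-.0455,.2],[.515,-.0455,.052],[.601,-.035,.052]): goal(p,7)
E
```

```text
slide cm [-6.46  0.42  5.07] twist [ 0.01  0.03 -0.14]
slide cm [-6.45  0.42 19.87] twist [ 0.01  0.03 -0.14]
slide cm [ 2.22  0.4  19.87] twist [ 0.01  0.03 -0.14]
```

Call:
{"name": "drive_tool", "arguments": {
  "rows": [
    {"slide": [-4, 0.2, 0], "twist": [0, 0, -0.1], "claw": 0},
    {"slide": [-6.5, 0.4, 3], "twist": [0, 0, -0.1], "claw": 0},
    {"slide": [-6.5, 0.4, 7.5], "twist": [0, 0, -0.1], "claw": 0},
    {"slide": [-6.5, 0.4, 12], "twist": [0, 0, -0.1], "claw": 0},
    {"slide": [-6.5, 0.4, 16], "twist": [0, 0, -0.1], "claw": 0},
    {"slide": [-6.5, 0.4, 19], "twist": [0, 0, -0.1], "claw": 0},
    {"slide": [-6.5, 0.4, 19.85], "twist": [0, 0, -0.1], "claw": 0},
    {"slide": [-6.5, 0.4, 19.85], "twist": [0, 0, -0.1], "claw": 0}
  ]
}}

```text
clock: 6.75
tcp_pos: [0.5146, -0.045, 0.0518]
tcp_rot: [[0.993, 0.122, -0.002], [0.122, -0.993, -0.0], [-0.002, -0.0, -1.0]]
ft_force: [0.2, -0.0, -0.0]
grip_width: 0.0175
```

```bash
python3 - <<'E'
from h import *
st()
goal([.601,-.035,.052],7)
E
```

```text
t 6.75 tcp [ 0.5146 -0.045   0.0518] yaw 6.99 F [ 0.22 -0.03 -0.05] T [ 0.08  0.01 -0.01] w 0.0175
slide cm [ 8.7   0.06 -0.04] twist [-0.01  0.11 -0.01]
```

Call:
{"name": "drive_tool", "arguments": {
  "rows": [
    {"slide": [2, 0.0, -0.05], "twist": [0, 0, 0], "claw": 0},
    {"slide": [4, 0.0, -0.05], "twist": [0, 0, 0], "claw": 0},
    {"slide": [6, 0.05, -0.05], "twist": [0, 0, 0], "claw": 0},
    {"slide": [7.5, 0.05, -0.05], "twist": [0, 0, 0], "claw": 0},
    {"slide": [8.7, 0.05, -0.05], "twist": [0, 0, 0], "claw": 0},
    {"slide": [8.7, 0.05, -0.05], "twist": [0, 0, 0], "claw": 0},
    {"slide": [8.7, 0.05, -0.05], "twist": [0, 0, 0], "claw": 0}
  ]
}}

```text
clock: 7.45
tcp_pos: [0.6021, -0.0348, 0.0541]
tcp_rot: [[0.993, 0.122, 0.002], [0.122, -0.993, -0.0], [0.002, 0.0, -1.0]]
ft_force: [0.0, -0.6, -1.2]
grip_width: 0.0177
```

```bash
python3 - <<'E'
from h import *
s=st();c=read_camera("wrist");im=c["image"][:,:,::-1];cv2.imwrite("pics/w8.png",im)
t=read_camera("top")["image"][:,:,::-1];cv2.imwrite("pics/t8.png",cv2.resize(t[115:240,265:375],(770,594),interpolation=cv2.INTER_CUBIC))
q=read_camera("scene")["image"][:,:,::-1];cv2.imwrite("pics/s8.png",cv2.resize(q[160:300,250:430],(774,600),interpolation=cv2.INTER_CUBIC))
E
```

```text
t 7.45 tcp [ 0.6021 -0.0348  0.0541] yaw 6.99 F [ 0.05 -0.58 -1.15] T [ 0.    0.02 -0.03] w 0.0177
```

View pics/w8.png

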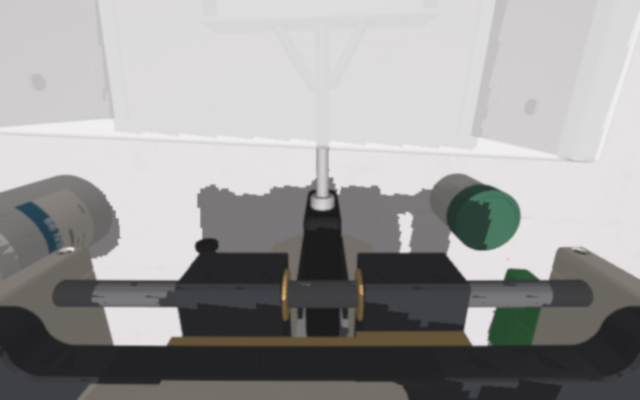

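View pics/s8.png

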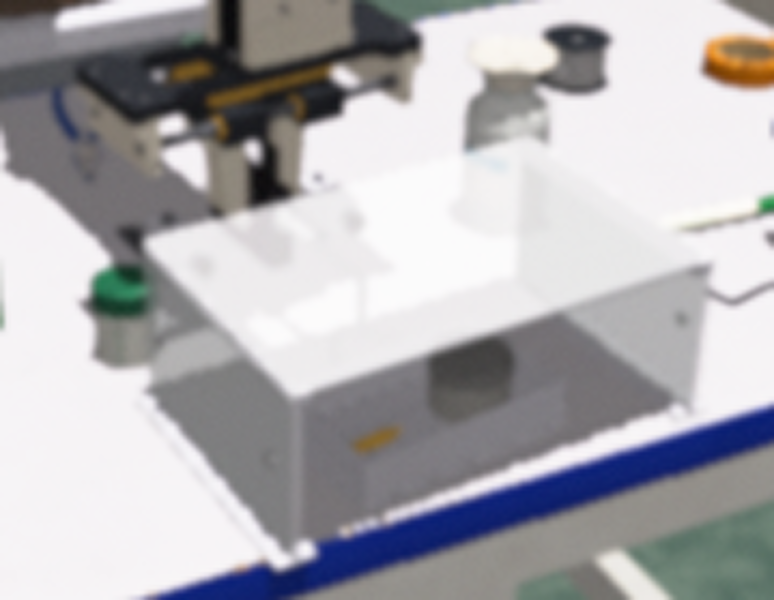

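View pics/t8.png

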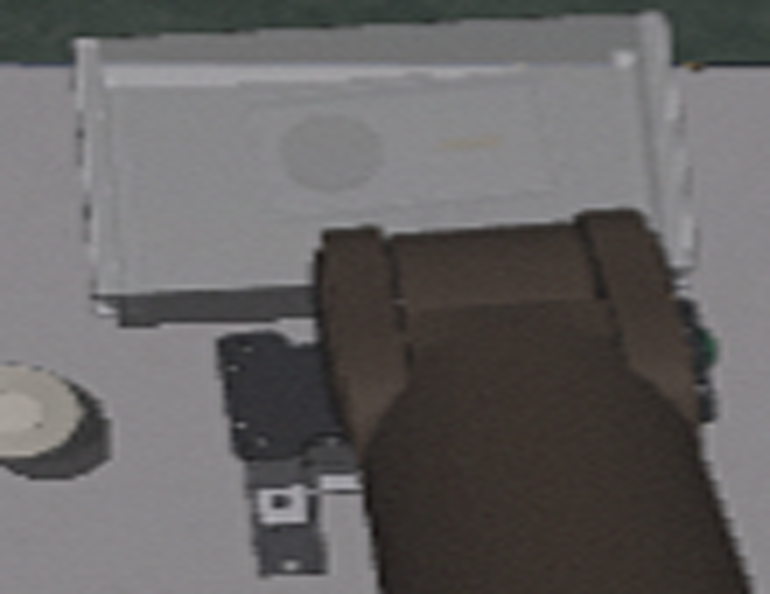

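```bash
python3 - <<'E'
from h import *
s=st();c=read_camera("wrist")
cv2.imwrite("pics/w8c.png",cv2.resize(c["image"][0:160,200:450,::-1],None,fx=3.2,fy=3.2,interpolation=cv2.INTER_CUBIC))
f=plane(c,[[205,23],[438,14]],.03,s);d=f[0]-f[1];print(f,np.linalg.norm(d),np.degrees(np.arctan2(-d[0],d[1])))
tip=s["tcp_pos"]+s["tcp_rot"]@[.110,0,.003];print("tip",tip)
m=f.mean(0);print("front mid",m)
print("legs", plane(c,[[277,27],[363,25],[318,88],[330,88]],.022,s))
E
```

```text
t 7.6 tcp [ 0.6012 -0.035   0.0533] yaw 6.99 F [ 0.55  0.45 -1.29] T [0.05 0.04 0.  ] w 0.0176
[[ 0.71440704  0.04067496  0.03      ]
 [ 0.73356776 -0.07998649  0.03      ]] 0.12217331136975668 9.023076972219158
tip [ 0.7103926  -0.02159567  0.05034542]
front mid [ 0.7239874  -0.01965577  0.03      ]
legs [[ 0.71857918  0.00414637  0.022     ]
 [ 0.72536317 -0.04268478  0.022     ]
 [ 0.68981068 -0.02203201  0.022     ]
 [ 0.6906669  -0.02894717  0.022     ]]
```

View pics/w8c.png

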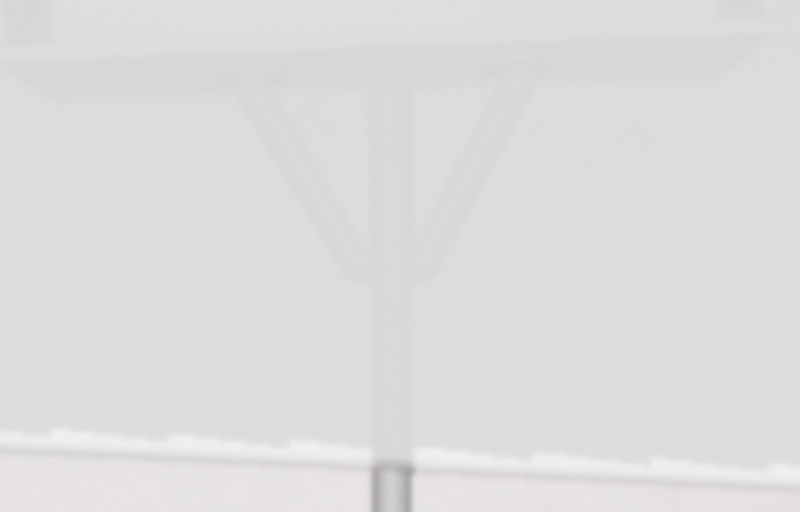

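Call:
{"name": "drive_tool", "arguments": {
  "rows": [
    {"slide": [0, 0, 0.7], "twist": [0, 0, 0], "claw": 0},
    {"slide": [0, 0, 1.4], "twist": [0, 0, 0], "claw": 0},
    {"slide": [0, 0, 2.0], "twist": [0, 0, 0], "claw": 0},
    {"slide": [0, 0, 2.0], "twist": [0, 0, 0], "claw": 0},
    {"slide": [0, 0, 2.0], "twist": [0, 0, 0], "claw": 0}
  ]
}}

```text
clock: 8.15
tcp_pos: [0.6015, -0.0347, 0.0323]
tcp_rot: [[0.993, 0.122, -0.001], [0.122, -0.993, -0.0], [-0.001, -0.0, -1.0]]
ft_force: [-0.2, 0.0, -0.7]
grip_width: 0.0174
```

```bash
python3 - <<'E'
from h import *
s=st();c=read_camera("wrist")
cv2.imwrite("pics/w9.png",cv2.resize(c["image"][0:160,200:450,::-1],None,fx=3.2,fy=3.2,interpolation=cv2.INTER_CUBIC))
E
```

```text
t 8.15 tcp [ 0.6015 -0.0347  0.0323] yaw 7.0 F [-0.17  0.05 -0.74] T [-0.05 -0.01 -0.03] w 0.0174
```

View pics/w9.png

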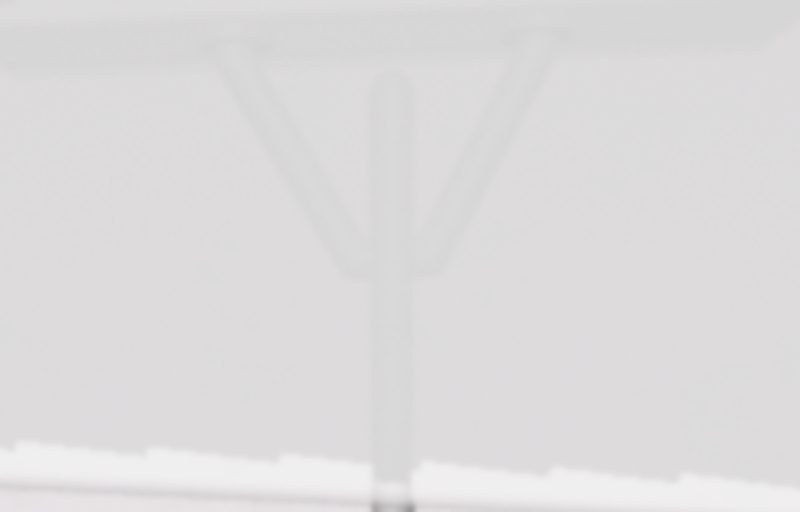

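The bent end is inside the loop, at (391,80) in the crop with a wire leg on each side and the tray face behind it. I'll start pulling slowly.

Call:
{"name": "drive_tool", "arguments": {
  "rows": [
    {"slide": [-0.2, 0, 0], "twist": [0, 0, 0], "claw": 0},
    {"slide": [-0.4, 0, 0], "twist": [0, 0, 0], "claw": 0},
    {"slide": [-0.6, 0, 0], "twist": [0, 0, 0], "claw": 0},
    {"slide": [-0.8, 0, 0], "twist": [0, 0, 0], "claw": 0},
    {"slide": [-1.0, 0, 0], "twist": [0, 0, 0], "claw": 0},
    {"slide": [-1.2, 0, 0], "twist": [0, 0, 0], "claw": 0},
    {"slide": [-1.4, 0, 0], "twist": [0, 0, 0], "claw": 0},
    {"slide": [-1.6, 0, 0], "twist": [0, 0, 0], "claw": 0}
  ]
}}

```text
clock: 9.0
tcp_pos: [0.5865, -0.0366, 0.0329]
tcp_rot: [[0.993, 0.122, 0.001], [0.122, -0.993, 0.0], [0.001, 0.0, -1.0]]
ft_force: [2.9, 0.1, -1.4]
grip_width: 0.0174
```

```bash
python3 - <<'E'
from h import *
s=st()
E
```

```text
t 9.0 tcp [ 0.5865 -0.0366  0.0329] yaw 7.0 F [ 2.85  0.1  -1.35] T [ 0.1  -0.51  0.03] w 0.0174
```

Call:
{"name": "drive_tool", "arguments": {
  "rows": [
    {"slide": [-0.3, -0.13, 0], "twist": [0, 0, 0], "claw": 0},
    {"slide": [-0.6, -0.26, 0], "twist": [0, 0, 0], "claw": 0},
    {"slide": [-0.9, -0.39, 0], "twist": [0, 0, 0], "claw": 0},
    {"slide": [-1.2, -0.52, 0], "twist": [0, 0, 0], "claw": 0},
    {"slide": [-1.5, -0.65, 0], "twist": [0, 0, 0], "claw": 0},
    {"slide": [-1.8, -0.78, 0], "twist": [0, 0, 0], "claw": 0},
    {"slide": [-2.1, -0.91, 0], "twist": [0, 0, 0], "claw": 0},
    {"slide": [-2.4, -1.03, 0], "twist": [0, 0, 0], "claw": 0}
  ]
}}

```text
clock: 9.8
tcp_pos: [0.5607, -0.0293, 0.0328]
tcp_rot: [[0.993, 0.122, 0.0], [0.122, -0.993, 0.0], [0.0, 0.0, -1.0]]
ft_force: [3.6, 0.3, -0.4]
grip_width: 0.0176
```

Call:
{"name": "drive_tool", "arguments": {
  "rows": [
    {"slide": [-0.3, -0.13, 0], "twist": [0, 0, 0], "claw": 0},
    {"slide": [-0.6, -0.26, 0], "twist": [0, 0, 0], "claw": 0},
    {"slide": [-0.9, -0.39, 0], "twist": [0, 0, 0], "claw": 0},
    {"slide": [-1.2, -0.52, 0], "twist": [0, 0, 0], "claw": 0},
    {"slide": [-1.5, -0.65, 0], "twist": [0, 0, 0], "claw": 0},
    {"slide": [-1.8, -0.78, 0], "twist": [0, 0, 0], "claw": 0},
    {"slide": [-2.1, -0.91, 0], "twist": [0, 0, 0], "claw": 0},
    {"slide": [-2.4, -1.0, 0], "twist": [0, 0, 0], "claw": 0}
  ]
}}

```text
clock: 10.6
tcp_pos: [0.5356, -0.0223, 0.0328]
tcp_rot: [[0.993, 0.122, 0.0], [0.122, -0.993, -0.0], [0.0, 0.0, -1.0]]
ft_force: [3.4, -0.5, 0.2]
grip_width: 0.0176
```

```bash
python3 - <<'E'
from h import *
s=st();c=read_camera("wrist");cv2.imwrite("pics/w10.png",c["image"][:,:,::-1])
E
```

```text
t 10.6 tcp [ 0.5356 -0.0223  0.0328] yaw 7.0 F [ 3.42 -0.45  0.16] T [-0.07 -0.84 -0.08] w 0.0176
```

View pics/w10.png

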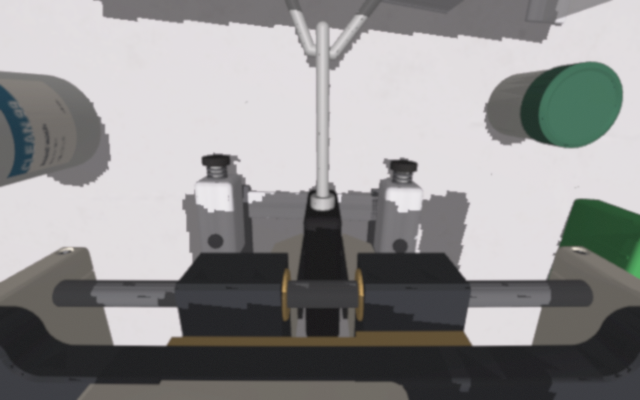

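```bash
python3 - <<'E'
from h import *
s=st();c=read_camera("wrist")
bf=plane(c,[[216,155],[403,160]],.024,s);d=bf[0]-bf[1];print(bf,np.degrees(np.arctan2(-d[0],d[1])),bf.mean(0),np.linalg.norm(d))
E
```

```text
t 10.65 tcp [ 0.535  -0.0222  0.0327] yaw 7.01 F [ 1.18  0.98 -0.37] T [-0.04 -0.74 -0.07] w 0.0177
[[ 0.58173976  0.04140215  0.024     ]
 [ 0.59157774 -0.06017931  0.024     ]] 5.531741218210734 [ 0.58665875 -0.00938858  0.024     ] 0.1020567474266525
```

Call:
{"name": "drive_tool", "arguments": {
  "rows": [
    {"slide": [-0.3, -0.01, 0], "twist": [0, 0, 0], "claw": 0},
    {"slide": [-0.6, -0.02, 0], "twist": [0, 0, 0], "claw": 0},
    {"slide": [-0.9, -0.03, 0], "twist": [0, 0, 0], "claw": 0},
    {"slide": [-1.2, -0.04, 0], "twist": [0, 0, 0], "claw": 0},
    {"slide": [-1.5, -0.05, 0], "twist": [0, 0, 0], "claw": 0},
    {"slide": [-1.8, -0.06, 0], "twist": [0, 0, 0], "claw": 0},
    {"slide": [-2.1, -0.07, 0], "twist": [0, 0, 0], "claw": 0},
    {"slide": [-2.4, -0.08, 0], "twist": [0, 0, 0], "claw": 0}
  ]
}}

```text
clock: 11.5
tcp_pos: [0.5116, -0.0246, 0.0327]
tcp_rot: [[0.993, 0.122, -0.0], [0.122, -0.993, -0.0], [-0.0, 0.0, -1.0]]
ft_force: [2.4, 0.7, -1.4]
grip_width: 0.0176
```

Call:
{"name": "drive_tool", "arguments": {
  "rows": [
    {"slide": [-0.3, -0.01, 0], "twist": [0, 0, 0], "claw": 0},
    {"slide": [-0.6, -0.02, 0], "twist": [0, 0, 0], "claw": 0},
    {"slide": [-0.9, -0.03, 0], "twist": [0, 0, 0], "claw": 0},
    {"slide": [-1.2, -0.04, 0], "twist": [0, 0, 0], "claw": 0},
    {"slide": [-1.5, -0.05, 0], "twist": [0, 0, 0], "claw": 0},
    {"slide": [-1.8, -0.06, 0], "twist": [0, 0, 0], "claw": 0},
    {"slide": [-2.1, -0.07, 0], "twist": [0, 0, 0], "claw": 0},
    {"slide": [-2.4, -0.08, 0], "twist": [0, 0, 0], "claw": 0}
  ]
}}

```text
clock: 12.3
tcp_pos: [0.4877, -0.0267, 0.0327]
tcp_rot: [[0.993, 0.122, 0.0], [0.122, -0.993, -0.0], [0.0, 0.0, -1.0]]
ft_force: [1.5, -0.3, -2.5]
grip_width: 0.0178
```

```bash
python3 - <<'E'
from h import *
s=st();c=read_camera("wrist");cv2.imwrite("pics/w11.png",c["image"][:,:,::-1])
E
```

```text
t 12.3 tcp [ 0.4877 -0.0267  0.0327] yaw 7.0 F [ 1.49 -0.32 -2.47] T [-0.01 -0.49 -0.04] w 0.0178
```

View pics/w11.png

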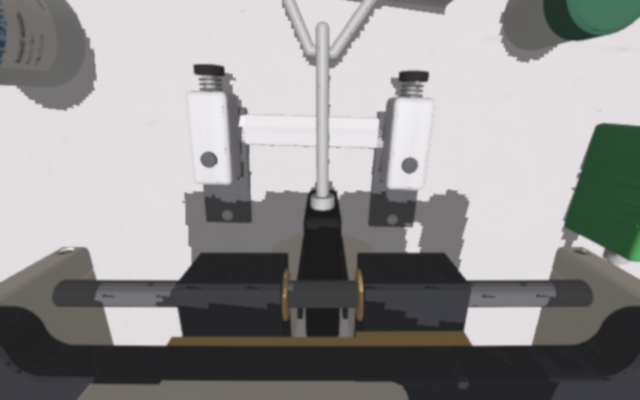

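Call:
{"name": "drive_tool", "arguments": {
  "rows": [
    {"slide": [-0.3, -0.02, 0], "twist": [0, 0, 0], "claw": 0},
    {"slide": [-0.6, -0.04, 0], "twist": [0, 0, 0], "claw": 0},
    {"slide": [-0.9, -0.06, 0], "twist": [0, 0, 0], "claw": 0},
    {"slide": [-1.2, -0.08, 0], "twist": [0, 0, 0], "claw": 0},
    {"slide": [-1.5, -0.1, 0], "twist": [0, 0, 0], "claw": 0},
    {"slide": [-1.8, -0.11, 0], "twist": [0, 0, 0], "claw": 0},
    {"slide": [-2.1, -0.12, 0], "twist": [0, 0, 0], "claw": 0},
    {"slide": [-2.4, -0.13, 0], "twist": [0, 0, 0], "claw": 0}
  ]
}}

```text
clock: 13.15
tcp_pos: [0.4638, -0.0283, 0.0328]
tcp_rot: [[0.993, 0.122, 0.0], [0.122, -0.993, -0.0], [0.0, 0.0, -1.0]]
ft_force: [2.4, -0.1, -1.8]
grip_width: 0.0175
```

Call:
{"name": "drive_tool", "arguments": {
  "rows": [
    {"slide": [-0.1, 0, 0], "twist": [0, 0, 0], "claw": 0},
    {"slide": [-0.2, 0, 0], "twist": [0, 0, 0], "claw": 0},
    {"slide": [-0.3, 0, 0], "twist": [0, 0, 0], "claw": 0},
    {"slide": [-0.4, 0, 0], "twist": [0, 0, 0], "claw": 0},
    {"slide": [-0.5, 0, 0], "twist": [0, 0, 0], "claw": 0},
    {"slide": [-0.6, 0, 0], "twist": [0, 0, 0], "claw": 0},
    {"slide": [-0.7, 0, 0], "twist": [0, 0, 0], "claw": 0}
  ]
}}

```text
clock: 13.85
tcp_pos: [0.457, -0.0291, 0.0327]
tcp_rot: [[0.993, 0.122, 0.0], [0.122, -0.993, -0.0], [0.0, 0.0, -1.0]]
ft_force: [3.6, -0.5, -0.5]
grip_width: 0.0175
```

```bash
python3 - <<'E'
from h import *
s=st();c=read_camera("wrist");cv2.imwrite("pics/w12.png",c["image"][:,:,::-1])
t=read_camera("top")["image"][:,:,::-1];cv2.imwrite("pics/t12.png",cv2.resize(t[115:240,265:375],(770,594),interpolation=cv2.INTER_CUBIC))
E
```

```text
t 13.85 tcp [ 0.457  -0.0291  0.0327] yaw 7.0 F [ 3.64 -0.45 -0.49] T [ 0.08 -0.77 -0.04] w 0.0175
```

View pics/w12.png

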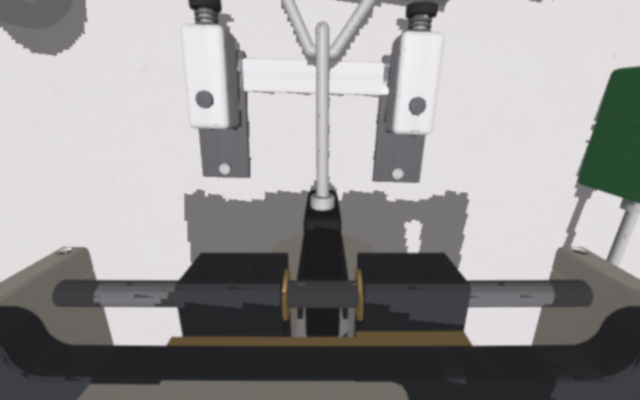

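View pics/t12.png

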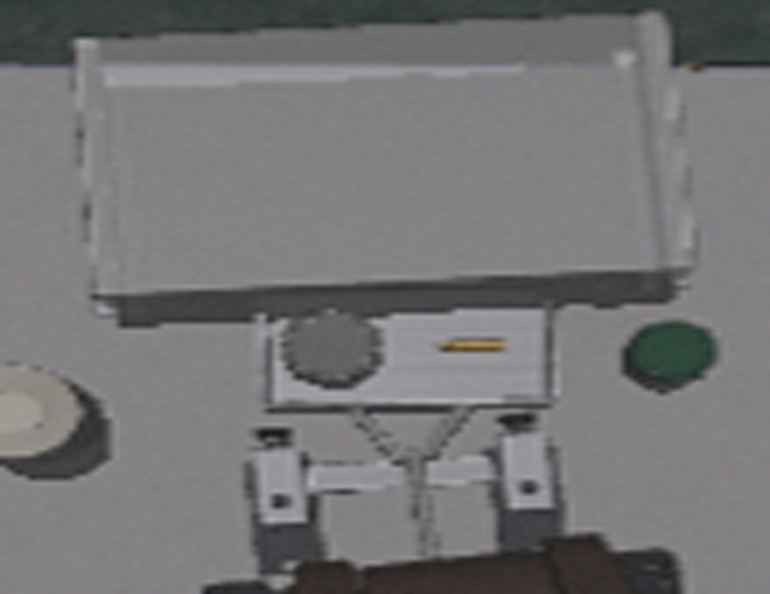

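Call:
{"name": "drive_tool", "arguments": {
  "rows": [
    {"slide": [-0.1, 0, 0], "twist": [0, 0, 0], "claw": 0},
    {"slide": [-0.2, 0, 0], "twist": [0, 0, 0], "claw": 0},
    {"slide": [-0.3, 0, 0], "twist": [0, 0, 0], "claw": 0},
    {"slide": [-0.4, 0, 0], "twist": [0, 0, 0], "claw": 0},
    {"slide": [-0.5, 0, 0], "twist": [0, 0, 0], "claw": 0}
  ]
}}

```text
clock: 14.45
tcp_pos: [0.452, -0.0298, 0.0327]
tcp_rot: [[0.993, 0.122, 0.0], [0.122, -0.993, -0.0], [0.0, 0.0, -1.0]]
ft_force: [2.5, 0.5, -0.5]
grip_width: 0.0174
```

Call:
{"name": "drive_tool", "arguments": {
  "rows": [
    {"slide": [-0.1, 0, 0], "twist": [0, 0, 0], "claw": 0},
    {"slide": [-0.2, 0, 0], "twist": [0, 0, 0], "claw": 0},
    {"slide": [-0.2, 0, 0], "twist": [0, 0, 0], "claw": 0}
  ]
}}

```text
clock: 14.75
tcp_pos: [0.45, -0.03, 0.0327]
tcp_rot: [[0.993, 0.122, 0.0], [0.122, -0.993, -0.0], [0.0, 0.0, -1.0]]
ft_force: [4.3, 0.5, 0.3]
grip_width: 0.0175
```

```bash
python3 - <<'E'
from h import *
s=st()
t=read_camera("top")["image"][:,:,::-1];cv2.imwrite("pics/t13.png",cv2.resize(t[175:225,290:360],(770,550),interpolation=cv2.INTER_CUBIC))
st()
E
```

```text
t 14.75 tcp [ 0.45   -0.03    0.0327] yaw 7.0 F [4.33 0.53 0.27] T [ 0.05 -0.73 -0.  ] w 0.0175
t 14.8 tcp [ 0.45   -0.03    0.0327] yaw 7.0 F [ 3.4  -0.71 -0.85] T [ 0.01 -0.71 -0.01] w 0.0177
```

View pics/t13.png

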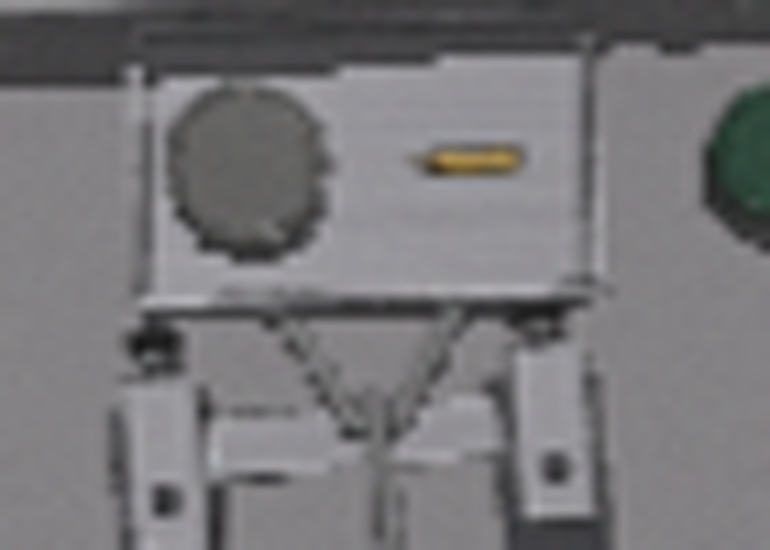

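Call:
{"name": "drive_tool", "arguments": {
  "rows": [
    {"slide": [-0.1, 0, 0], "twist": [0, 0, 0], "claw": 0},
    {"slide": [-0.2, 0, 0], "twist": [0, 0, 0], "claw": 0},
    {"slide": [-0.3, 0, 0], "twist": [0, 0, 0], "claw": 0},
    {"slide": [-0.3, 0, 0], "twist": [0, 0, 0], "claw": 0}
  ]
}}

```text
clock: 15.2
tcp_pos: [0.4472, -0.0307, 0.0328]
tcp_rot: [[0.993, 0.121, 0.0], [0.121, -0.993, -0.0], [0.0, 0.0, -1.0]]
ft_force: [4.8, -1.0, -1.4]
grip_width: 0.0177
```

```bash
python3 -c "
from h import *
st()"
```

```text
t 15.2 tcp [ 0.4472 -0.0307  0.0328] yaw 6.96 F [ 4.79 -0.96 -1.37] T [-0.34 -1.04 -0.24] w 0.0177
```

Call:
{"name": "drive_tool", "arguments": {
  "rows": [
    {"slide": [-0.1, 0, 0], "twist": [0, 0, 0], "claw": 0},
    {"slide": [-0.2, 0, 0], "twist": [0, 0, 0], "claw": 0},
    {"slide": [-0.2, 0, 0], "twist": [0, 0, 0], "claw": 0}
  ]
}}

```text
clock: 15.5
tcp_pos: [0.446, -0.031, 0.0329]
tcp_rot: [[0.993, 0.121, 0.002], [0.121, -0.993, -0.0], [0.002, 0.0, -1.0]]
ft_force: [7.5, -2.2, -2.7]
grip_width: 0.0175
```

```bash
python3 - <<'E'
from h import *
s=st()
t=read_camera("top")["image"][:,:,::-1];cv2.imwrite("pics/t14.png",cv2.resize(t[175:225,290:360],(770,550),interpolation=cv2.INTER_CUBIC))
st()
E
```

```text
t 15.5 tcp [ 0.446  -0.031   0.0329] yaw 6.95 F [ 7.5  -2.16 -2.67] T [-0.46 -1.39 -0.29] w 0.0175
t 15.55 tcp [ 0.446  -0.0309  0.0329] yaw 6.95 F [ 6.98 -1.83 -2.74] T [-0.43 -1.39 -0.31] w 0.0176
```

View pics/t14.png

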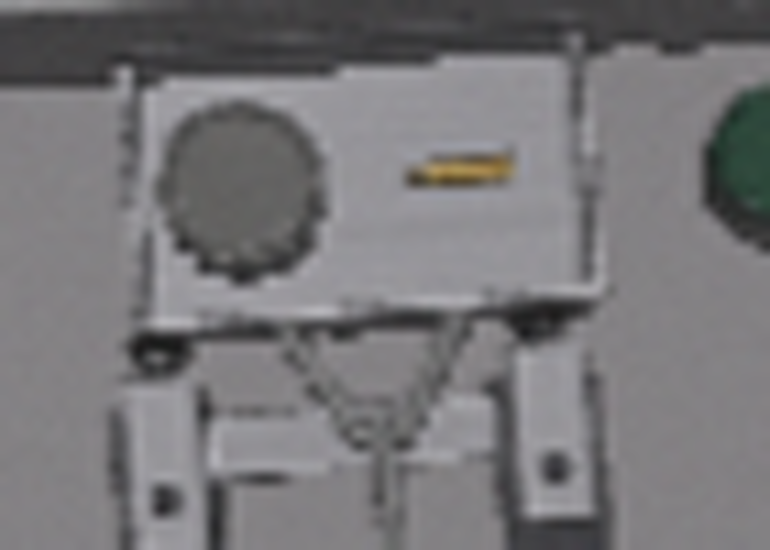

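Call:
{"name": "drive_tool", "arguments": {
  "rows": [
    {"slide": [-0.1, 0, 0], "twist": [0, 0, 0], "claw": 0},
    {"slide": [-0.15, 0, 0], "twist": [0, 0, 0], "claw": 0},
    {"slide": [-0.15, 0, 0], "twist": [0, 0, 0], "claw": 0}
  ]
}}

```text
clock: 15.85
tcp_pos: [0.4455, -0.031, 0.033]
tcp_rot: [[0.993, 0.121, 0.003], [0.121, -0.993, 0.0], [0.003, 0.0, -1.0]]
ft_force: [9.9, -1.9, -4.7]
grip_width: 0.0177
```

```bash
python3 -c "
from h import *
st()"
```

```text
t 15.85 tcp [ 0.4455 -0.031   0.033 ] yaw 6.95 F [ 9.85 -1.86 -4.69] T [-0.47 -1.8  -0.32] w 0.0177
```

Call:
{"name": "drive_tool", "arguments": {
  "rows": [
    {"slide": [-0.1, 0, 0], "twist": [0, 0, 0], "claw": 0},
    {"slide": [-0.1, 0, 0], "twist": [0, 0, 0], "claw": 0},
    {"slide": [-0.1, 0, 0], "twist": [0, 0, 0], "claw": 0}
  ]
}}

```text
clock: 16.15
tcp_pos: [0.445, -0.0311, 0.0331]
tcp_rot: [[0.993, 0.121, 0.004], [0.121, -0.993, 0.0], [0.004, 0.0, -1.0]]
ft_force: [12.0, -1.3, -6.9]
grip_width: 0.0177
```

```bash
python3 - <<'E'
from h import *
s=st();c=read_camera("wrist");cv2.imwrite("pics/w15.png",c["image"][:,:,::-1])
T=read_camera("top");t=T["image"][:,:,::-1];cv2.imwrite("pics/t15.png",cv2.resize(t[175:225,290:360],(770,550),interpolation=cv2.INTER_CUBIC))
st()
E
```

```text
t 16.15 tcp [ 0.445  -0.0311  0.0331] yaw 6.95 F [11.99 -1.31 -6.92] T [-0.38 -2.06 -0.34] w 0.0177
t 16.25 tcp [ 0.4451 -0.031   0.0331] yaw 6.95 F [10.66 -1.65 -6.22] T [-0.35 -2.09 -0.33] w 0.0179
```

View pics/t15.png

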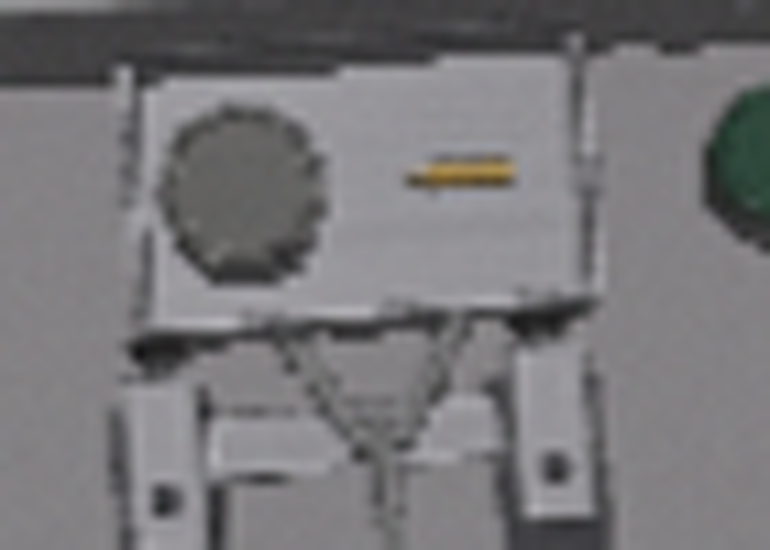

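View pics/w15.png

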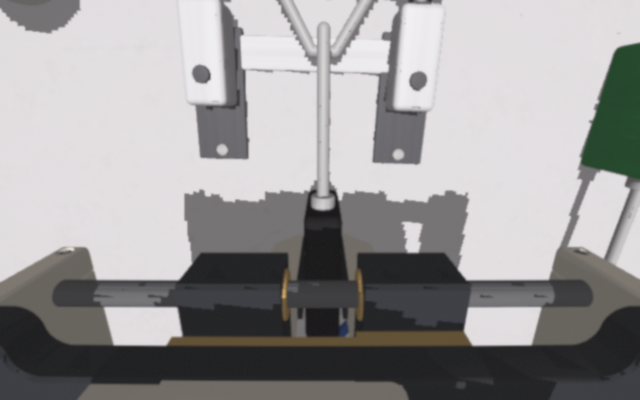

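```bash
cat > ang.py <<'E'
from h import *
def run():
    T=read_camera("top");g=cv2.cvtColor(T["image"],cv2.COLOR_RGB2GRAY).astype(float)
    up=cv2.GaussianBlur(g,(3,3),0)
    def fit(cols,r0,r1,slope,sign):
        pts=[]
        for u in cols:
            b=r0+slope*(u-cols[0]); rows=np.arange(int(b),int(b)+(r1-r0))
            d=sign*np.diff(up[rows,u]); k=d.argmax()
            w=d[max(k-1,0):k+2].clip(0); pts.append([u,rows[max(k-1,0)]+.5+(w*np.arange(len(w))).sum()/w.sum()])
        return np.array(pts)
    def yaw(p,z,n):
        P=plane(T,p,z)[:,:2]; m=np.polyfit(P[:,1],P[:,0],1)
        r=P[:,0]-np.polyval(m,P[:,1]); ok=abs(r)<max(2*np.median(abs(r)),5e-4); m=np.polyfit(P[ok,1],P[ok,0],1)
        print(n,"yaw",round(np.degrees(np.arctan(-m[0])),2),"x at y=-.011",round(np.polyval(m,-.011),4),"rms mm",round(1e3*np.std(P[ok,0]-np.polyval(m,P[ok,1])),2),ok.sum())
    yaw(fit(range(304,343),200,208,-.085,-1),.03,"tray front bright->dark")
    yaw(fit(range(311,334),208,214,-.085,1),.004,"strip far edge")
    yaw(fit(range(311,334),213,221,-.085,-1),.004,"strip near edge")
if __name__=="__main__": run(); st()
E
python3 ang.py;python3 ang.py
```

```text
tray front bright->dark yaw 4.95 x at y=-.011 0.5854 rms mm 0.66 35
 ** On entry to DLASCL parameter number  4 had an illegal value
 ** On entry to DLASCL parameter number  4 had an illegal value
 ** On entry to DLASCL parameter number  4 had an illegal value
 ** On entry to DLASCL parameter number  4 had an illegal value
 ** On entry to DLASCL parameter number  5 had an illegal value
 ** On entry to DLASCL parameter number  4 had an illegal value
tray front bright->dark yaw 5.0 x at y=-.011 0.5853 rms mm 0.65 34
 ** On entry to DLASCL parameter number  4 had an illegal value
 ** On entry to DLASCL parameter number  4 had an illegal value
 ** On entry to DLASCL parameter number  4 had an illegal value
 ** On entry to DLASCL parameter number  4 had an illegal value
 ** On entry to DLASCL parameter number  5 had an illegal value
 ** On entry to DLASCL parameter number  4 had an illegal valueang.py:10: RuntimeWarning: invalid value encountered in scalar divide
  w=d[max(k-1,0):k+2].clip(0); pts.append([u,rows[max(k-1,0)]+.5+(w*np.arange(len(w))).sum()/w.sum()])
Traceback (most recent ca
[... 511 characters left out ...]
py:10: RuntimeWarning: invalid value encountered in scalar divide
  w=d[max(k-1,0):k+2].clip(0); pts.append([u,rows[max(k-1,0)]+.5+(w*np.arange(len(w))).sum()/w.sum()])
Traceback (most recent call last):
  File "ang.py", line 19, in <module>
    if __name__=="__main__": run(); st()
                             ~~~^^
  File "ang.py", line 17, in run
    yaw(fit(range(311,334),208,214,-.085,1),.004,"strip far edge")
    ~~~^^^^^^^^^^^^^^^^^^^^^^^^^^^^^^^^^^^^^^^^^^^^^^^^^^^^^^^^^^^
  File "ang.py", line 13, in yaw
    P=plane(T,p,z)[:,:2]; m=np.polyfit(P[:,1],P[:,0],1)
                            ~~~~~~~~~~^^^^^^^^^^^^^^^^^
numpy.linalg.LinAlgError: SVD did not converge in Linear Least Squares
```

Call:
{"name": "drive_tool", "arguments": {
  "rows": [
    {"slide": [-0.05, 0.1, 0], "twist": [0, 0, 0], "claw": 0},
    {"slide": [-0.1, 0.15, 0], "twist": [0, 0, 0], "claw": 0},
    {"slide": [-0.1, 0.15, 0], "twist": [0, 0, 0], "claw": 0},
    {"slide": [-0.1, 0.15, 0], "twist": [0, 0, 0], "claw": 0}
  ]
}}

```text
clock: 16.75
tcp_pos: [0.4448, -0.0319, 0.0332]
tcp_rot: [[0.992, 0.122, 0.005], [0.122, -0.992, 0.001], [0.005, -0.0, -1.0]]
ft_force: [12.3, 2.0, -8.2]
grip_width: 0.0177
```

```bash
python3 ang.py 2>/dev/null|grep tray; python3 -c "
from h import *
st()"
```

```text
tray front bright->dark yaw 4.94 x at y=-.011 0.5853 rms mm 0.77 37
t 16.8 tcp [ 0.4449 -0.0319  0.0332] yaw 7.03 F [12.42 -0.08 -7.12] T [ 0.16 -2.28 -0.01] w 0.0176
```

Call:
{"name": "drive_tool", "arguments": {
  "rows": [
    {"slide": [0, 0, 0.07], "twist": [0, 0, 0], "claw": 0},
    {"slide": [-0.05, 0, 0.15], "twist": [0, 0, 0], "claw": 0},
    {"slide": [-0.1, 0, 0.15], "twist": [0, 0, 0], "claw": 0},
    {"slide": [-0.1, 0, 0.15], "twist": [0, 0, 0], "claw": 0}
  ]
}}

```text
clock: 17.2
tcp_pos: [0.4447, -0.032, 0.0321]
tcp_rot: [[0.992, 0.122, 0.007], [0.122, -0.992, 0.001], [0.007, -0.0, -1.0]]
ft_force: [11.6, 0.4, -2.3]
grip_width: 0.0177
```

```bash
python3 ang.py 2>/dev/null|grep tray; python3 - <<'E'
from h import *
st()
t=read_camera("top")["image"][:,:,::-1];cv2.imwrite("pics/t16.png",cv2.resize(t[195:225,298:352],(783,435),interpolation=cv2.INTER_CUBIC))
E
```

```text
tray front bright->dark yaw 5.19 x at y=-.011 0.5853 rms mm 0.76 37
t 17.25 tcp [ 0.4447 -0.032   0.0321] yaw 7.03 F [12.08  1.15 -3.5 ] T [ 0.23 -2.66 -0.04] w 0.0177
```

View pics/t16.png

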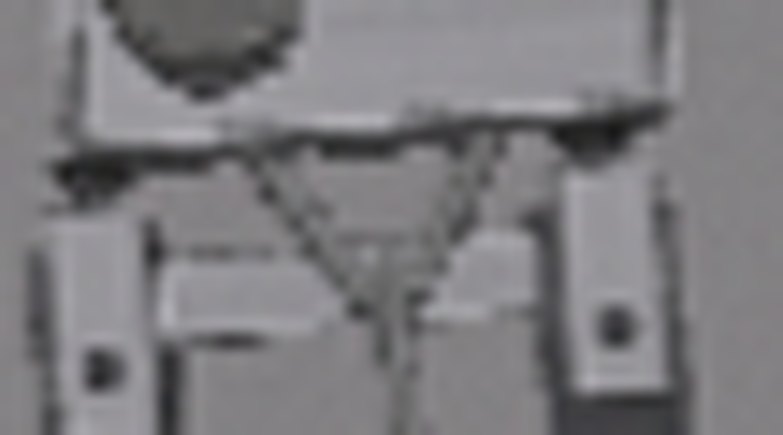

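```bash
python3 - <<'E'
from h import *
s=st();c=read_camera("wrist");np.save("w17.npy",c["image"]);im=c["image"][:,:,::-1]
cv2.imwrite("pics/w17a.png",cv2.resize(im[0:70,265:385],None,fx=6.5,fy=6.5,interpolation=cv2.INTER_CUBIC))
cv2.imwrite("pics/w17b.png",cv2.resize(im[0:170,170:450],None,fx=2.8,fy=2.8,interpolation=cv2.INTER_CUBIC))
E
```

```text
t 17.3 tcp [ 0.4447 -0.032   0.0321] yaw 7.03 F [12.36  1.18 -2.22] T [ 0.28 -2.7  -0.09] w 0.0178
```

View pics/w17a.png

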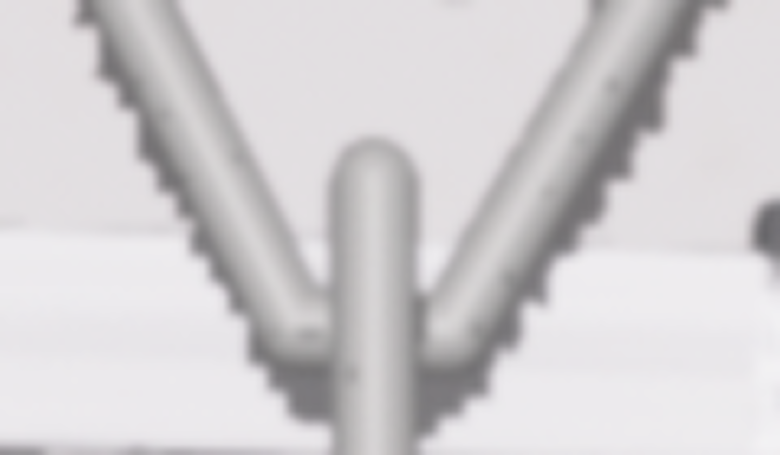

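View pics/w17b.png

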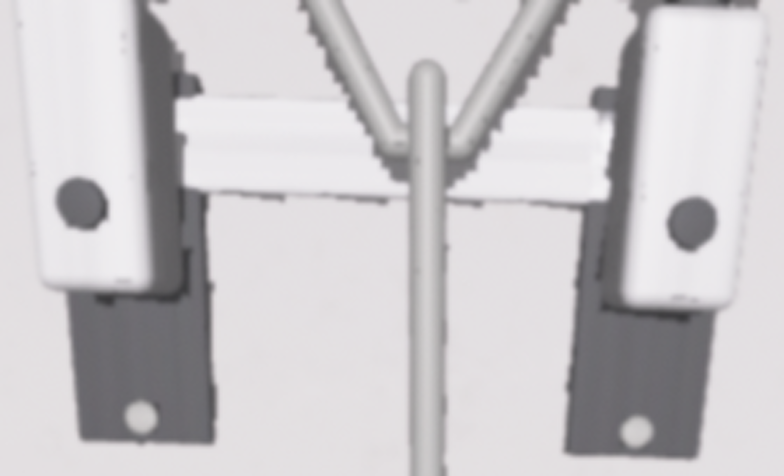

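```bash
cat > leg.py <<'E'
from h import *
def sub(p,k):
    a,b,c=p[k-1],p[k],p[k+1];den=a-2*b+c
    return k+(0.5*(a-c)/den if den else 0)
def run(c,s,top=3,bot=38,shift=0):
    g=cv2.GaussianBlur(cv2.cvtColor(c["image"],cv2.COLOR_RGB2GRAY).astype(float),(3,3),0)
    A=[];B=[]
    for v in range(top,bot):
        # start from midpoint of loop opening, go outward to first strong edge
        for side,L in ((-1,A),(1,B)):
            m=318 if v<20 else (314 if side<0 else 331)
            row=g[v]; us=np.arange(m,m+side*48,side); d=-np.diff(row[us])
            ks=np.where(d>6)[0]
            if len(ks)==0: continue
            k=ks[0]
            while k+1<len(d) and d[k+1]>d[k]: k+=1
            if 0<k<len(d)-1: L.append([m+side*(sub(d,k)+.5),v])
    out=[]
    for L in (A,B):
        P=plane(c,np.array(L),.022,s)[:,:2]
        for _ in range(2):
            m=np.polyfit(P[:,0],P[:,1],1);r=P[:,1]-np.polyval(m,P[:,0]);P=P[abs(r)<max(2*np.std(r),3e-4)]
        out.append(np.degrees(np.arctan(m[0])));print(len(P),"std mm",1e3*np.std(r))
    print("legs",out,"tray yaw",np.mean(out),"half",(out[0]-out[1])/2)
    pts=np.array([[170+146/2.8,441/2.8],[170+632/2.8,455/2.8]])
    def rowedge(u0,u1,v0,slope,sign,w=5,dark=True):
        L=[]
        for u in range(u0,u1):
            vb=v0+slope*(u-u0); vs=np.arange(int(vb)-w,int(vb)+w+1); d=sign*np.diff(g[vs,u]);k=d.argmax()
            if 0<k<len(d)-1: L.append([u,vs[0]+sub(d,k)+.5])
        return np.array(L)
    for n,segs,z in (("runner ends",[(202,243,157,.03,1),(376,416,161.5,.03,1)],.002),("strip near",[(245,313,67.5,.035,-1),(330,376,71,.035,-1)],.004),("strip far",[(237,290,34,.03,1),(348,378,38,.03,1)],.004)):
        P=plane(c,np.vstack([rowedge(*a) for a in segs]),z,s)[:,:2]
        for _ in range(3):
            m=np.polyfit(P[:,1],P[:,0],1);r=P[:,0]-np.polyval(m,P[:,1]);P=P[abs(r)<max(2*np.std(r),3e-4)]
        print(n,len(P),"yaw",np.degrees(np.arctan(-m[0])),"std",1e3*np.std(r))
if __name__=="__main__":
    s=get_state();c=read_camera("wrist");run(c,s);st()
E
python3 leg.py
```

```text
35 std mm 0.03048632794648545
35 std mm 0.03873849262790793
legs [np.float64(35.41418394669652), np.float64(-25.410779514972976)] tray yaw 5.001702215861771 half 30.41248173083475
runner ends 80 yaw 5.4003973487635 std 0.08460712954843343
strip near 114 yaw 5.326909759704601 std 0.166077110752791
strip far 67 yaw 5.37008311311823 std 0.08962449632442707
t 17.4 tcp [ 0.4447 -0.032   0.0321] yaw 7.03 F [12.87  0.32 -2.78] T [ 0.21 -2.72 -0.11] w 0.0177
```

Both views agree that the tray is square: the loop bisector is at 5.00° and the dock at 5.37°, so 0.006 rad. The pull has held at about 12 N for over a second. I'll ease off and unhook.

Call:
{"name": "drive_tool", "arguments": {
  "rows": [
    {"slide": [0.1, 0, 0], "twist": [0, 0, 0], "claw": 0},
    {"slide": [0.2, 0, 0], "twist": [0, 0, 0], "claw": 0},
    {"slide": [0.35, 0, 0], "twist": [0, 0, 0], "claw": 0},
    {"slide": [0.5, 0, 0], "twist": [0, 0, 0], "claw": 0},
    {"slide": [0.7, 0, 0], "twist": [0, 0, 0], "claw": 0},
    {"slide": [0.9, 0, 0], "twist": [0, 0, 0], "claw": 0},
    {"slide": [1.1, 0, 0], "twist": [0, 0, 0], "claw": 0},
    {"slide": [1.2, 0, 0], "twist": [0, 0, 0], "claw": 0}
  ]
}}

```text
clock: 18.2
tcp_pos: [0.4519, -0.0312, 0.0309]
tcp_rot: [[0.993, 0.122, -0.002], [0.122, -0.993, -0.0], [-0.002, -0.0, -1.0]]
ft_force: [0.5, 0.1, -1.4]
grip_width: 0.0175
```

```bash
python3 - <<'E'
from h import *
s=st();c=read_camera("wrist");im=c["image"][:,:,::-1]
cv2.imwrite("pics/w18.png",cv2.resize(im[0:170,170:450],None,fx=2.8,fy=2.8,interpolation=cv2.INTER_CUBIC))
E
```

```text
t 18.2 tcp [ 0.4519 -0.0312  0.0309] yaw 7.0 F [ 0.49  0.14 -1.37] T [ 0.01 -0.01 -0.05] w 0.0175
```

View pics/w18.png

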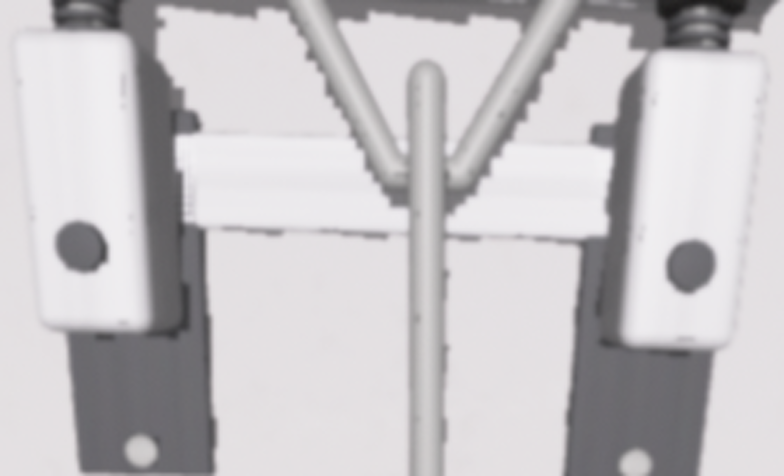

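Call:
{"name": "drive_tool", "arguments": {
  "rows": [
    {"slide": [0, 0, -0.5], "twist": [0, 0, 0], "claw": 0},
    {"slide": [0, 0, -1.2], "twist": [0, 0, 0], "claw": 0},
    {"slide": [0, 0, -2.0], "twist": [0, 0, 0], "claw": 0},
    {"slide": [0, 0, -3.0], "twist": [0, 0, 0], "claw": 0},
    {"slide": [0, 0, -5], "twist": [0, 0, 0], "claw": 0},
    {"slide": [0, 0, -8], "twist": [0, 0, 0], "claw": 0},
    {"slide": [0, 0, -9], "twist": [0, 0, 0], "claw": 0},
    {"slide": [0, 0, -9], "twist": [0, 0, 0], "claw": 0}
  ]
}}

```text
clock: 19.05
tcp_pos: [0.4539, -0.0312, 0.123]
tcp_rot: [[0.993, 0.122, 0.004], [0.122, -0.993, -0.0], [0.004, 0.001, -1.0]]
ft_force: [-1.0, -0.0, -1.7]
grip_width: 0.0175
```

```bash
python3 - <<'E'
from h import *
s=st();c=read_camera("wrist");im=c["image"][:,:,::-1]
cv2.imwrite("pics/w19.png",im)
t=read_camera("top")["image"][:,:,::-1];cv2.imwrite("pics/t19.png",cv2.resize(t[175:225,290:360],(770,550),interpolation=cv2.INTER_CUBIC))
goal([.44,-.32,.12],8)
E
```

```text
t 19.05 tcp [ 0.4539 -0.0312  0.123 ] yaw 6.99 F [-0.98 -0.04 -1.72] T [ 0.02 -0.    0.  ] w 0.0175
slide cm [-4.75 28.51  0.1 ] twist [ 0.01  0.   -1.  ]
```

View pics/w19.png

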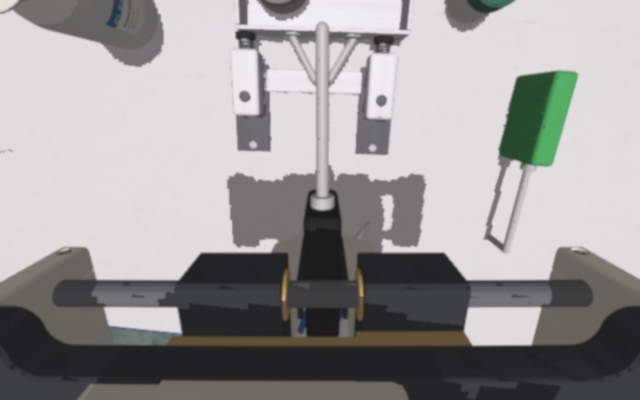

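View pics/t19.png

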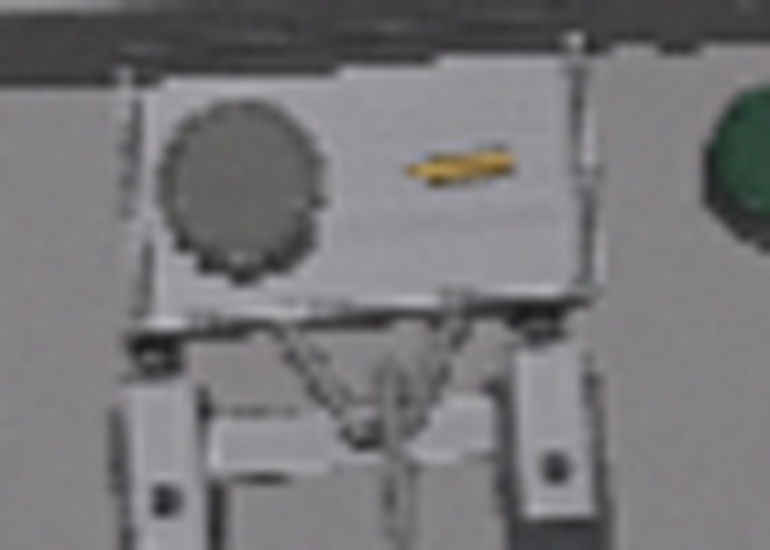

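Call:
{"name": "drive_tool", "arguments": {
  "rows": [
    {"slide": [-1.5, 1, 0], "twist": [0, 0, 0], "claw": 0},
    {"slide": [-3, 4, 0], "twist": [0, 0, -0.2], "claw": 0},
    {"slide": [-4, 8, 0], "twist": [0, 0, -0.4], "claw": 0},
    {"slide": [-4.5, 12, 0], "twist": [0, 0, -0.8], "claw": 0},
    {"slide": [-4.8, 16, 0], "twist": [0, 0, -1.2], "claw": 0},
    {"slide": [-4.8, 20, 0], "twist": [0, 0, -1.5], "claw": 0},
    {"slide": [-4.8, 24, 0], "twist": [0, 0, -1.8], "claw": 0},
    {"slide": [-4.8, 27, 0], "twist": [0, 0, -2], "claw": 0}
  ]
}}

```text
clock: 19.95
tcp_pos: [0.4359, -0.3078, 0.1199]
tcp_rot: [[0.988, 0.154, -0.002], [0.154, -0.988, 0.0], [-0.002, -0.001, -1.0]]
ft_force: [0.8, -0.2, -0.8]
grip_width: 0.0172
```

Call:
{"name": "drive_tool", "arguments": {
  "rows": [
    {"slide": [0, 1.5, 0], "twist": [0, 0, 0], "claw": 0},
    {"slide": [0, 1.5, 0], "twist": [0, 0, 0], "claw": 0},
    {"slide": [0, 1.5, 0], "twist": [0, 0, 0], "claw": 0},
    {"slide": [0, 1.5, 0], "twist": [0, 0, 0], "claw": 0}
  ]
}}

```text
clock: 20.35
tcp_pos: [0.4401, -0.3178, 0.1209]
tcp_rot: [[0.987, 0.158, -0.001], [0.158, -0.987, 0.001], [-0.001, -0.001, -1.0]]
ft_force: [-0.2, 0.6, -1.3]
grip_width: 0.0175
```

```bash
python3 - <<'E'
from h import *
s=st();R=s["tcp_rot"];print(R.round(4))
goal([*s["tcp_pos"][:2],.023],np.degrees(np.arctan2(R[1,0],R[0,0])))
E
```

```text
t 20.35 tcp [ 0.4401 -0.3178  0.1209] yaw 9.12 F [-0.22  0.58 -1.26] T [ 0.   -0.02 -0.02] w 0.0175
[[ 9.874e-01  1.584e-01 -9.000e-04]
 [ 1.584e-01 -9.874e-01  1.300e-03]
 [-6.000e-04 -1.400e-03 -1.000e+00]]
slide cm [0.01 0.01 9.79] twist [-0.08  0.04 -0.  ]
```

Call:
{"name": "drive_tool", "arguments": {
  "rows": [
    {"slide": [0, 0, 3], "twist": [0, 0, 0], "claw": 0},
    {"slide": [0, 0, 6], "twist": [0, 0, 0], "claw": 0},
    {"slide": [0, 0, 8], "twist": [0, 0, 0], "claw": 0},
    {"slide": [0, 0, 9], "twist": [0, 0, 0], "claw": 0},
    {"slide": [0, 0, 9.5], "twist": [0, 0, 0], "claw": 0},
    {"slide": [0, 0, 9.7], "twist": [0, 0, 0], "claw": 0},
    {"slide": [0, 0, 9.7], "twist": [0, 0, 0], "claw": 0},
    {"slide": [0, 0, 9.7], "twist": [0, 0, 0], "claw": 0}
  ]
}}

```text
clock: 21.15
tcp_pos: [0.4409, -0.3201, 0.0251]
tcp_rot: [[0.988, 0.156, 0.001], [0.156, -0.988, -0.001], [0.001, 0.001, -1.0]]
ft_force: [0.4, -0.3, -1.8]
grip_width: 0.0176
```

Call:
{"name": "drive_tool", "arguments": {
  "rows": [
    {"slide": [0, 0, 0.1], "twist": [0, 0, 0], "claw": 0},
    {"slide": [0, 0, 0.2], "twist": [0, 0, 0], "claw": 0},
    {"slide": [0, 0, 0.25], "twist": [0, 0, 0], "claw": 0},
    {"slide": [0, 0, 0.25], "twist": [0, 0, 0], "claw": 0}
  ]
}}

```text
clock: 21.55
tcp_pos: [0.4403, -0.3198, 0.0217]
tcp_rot: [[0.988, 0.156, -0.0], [0.156, -0.988, 0.0], [-0.0, -0.0, -1.0]]
ft_force: [0.1, 1.0, -1.9]
grip_width: 0.0178
```

```bash
python3 - <<'E'
from h import *
s=st();c=read_camera("wrist");im=c["image"][:,:,::-1]
cv2.imwrite("pics/w20.png",im)
E
```

```text
t 21.55 tcp [ 0.4403 -0.3198  0.0217] yaw 9.0 F [ 0.06  1.   -1.9 ] T [ 0.03  0.04 -0.  ] w 0.0178
```

View pics/w20.png

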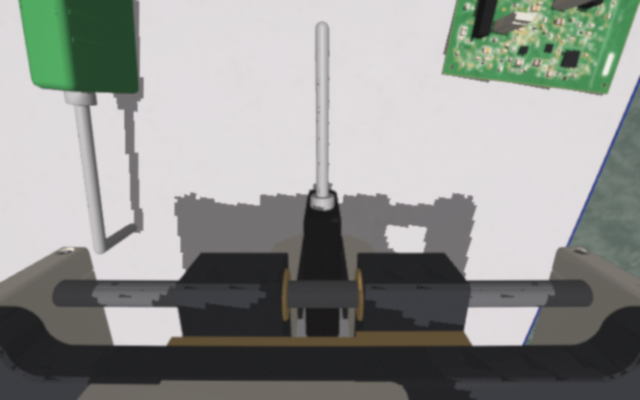

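Not down yet: z = 0.0217 against 0.0208 when I gripped it. I'll lower another millimetre.

Call:
{"name": "drive_tool", "arguments": {
  "rows": [
    {"slide": [0, 0, 0.05], "twist": [0, 0, 0], "claw": 0},
    {"slide": [0, 0, 0.1], "twist": [0, 0, 0], "claw": 0},
    {"slide": [0, 0, 0.1], "twist": [0, 0, 0], "claw": 0}
  ]
}}

```text
clock: 21.9
tcp_pos: [0.4403, -0.3199, 0.0208]
tcp_rot: [[0.988, 0.156, 0.0], [0.156, -0.988, -0.0], [0.0, 0.0, -1.0]]
ft_force: [0.4, -0.6, 0.2]
grip_width: 0.0177
```

```bash
python3 -c "
from h import *
st()"
```

```text
t 21.9 tcp [ 0.4403 -0.3199  0.0208] yaw 9.0 F [ 0.38 -0.61  0.21] T [0.09 0.13 0.02] w 0.0177
```

Call:
{"name": "drive_tool", "arguments": {
  "rows": [
    {"slide": [0, 0, 0], "twist": [0, 0, 0], "claw": 0.25},
    {"slide": [0, 0, 0], "twist": [0, 0, 0], "claw": 0.3},
    {"slide": [0, 0, 0], "twist": [0, 0, 0], "claw": 0.4},
    {"slide": [0, 0, 0], "twist": [0, 0, 0], "claw": 0.5},
    {"slide": [0, 0, 0], "twist": [0, 0, 0], "claw": 0.5}
  ]
}}

```text
clock: 22.4
tcp_pos: [0.4403, -0.3198, 0.0207]
tcp_rot: [[0.988, 0.156, 0.0], [0.156, -0.988, -0.0], [0.0, 0.0, -1.0]]
ft_force: [0.5, -0.2, -1.1]
grip_width: 0.0445
```

Call:
{"name": "drive_tool", "arguments": {
  "rows": [
    {"slide": [0, 0, -1], "twist": [0, 0, 0], "claw": 0.5},
    {"slide": [0, 0, -3], "twist": [0, 0, 0], "claw": 0.5},
    {"slide": [0, 0, -6], "twist": [0, 0, 0], "claw": 0.5},
    {"slide": [0, 0, -10], "twist": [0, 0, 0], "claw": 0.5},
    {"slide": [0, 0, -14], "twist": [0, 0, 0], "claw": 0.5},
    {"slide": [0, 0, -14], "twist": [0, 0, 0], "claw": 0.5}
  ]
}}

```text
clock: 23.0
tcp_pos: [0.4432, -0.3215, 0.1668]
tcp_rot: [[0.988, 0.156, 0.008], [0.156, -0.988, -0.005], [0.007, 0.006, -1.0]]
ft_force: [0.5, -0.6, 0.2]
grip_width: 0.0459
```

```bash
python3 - <<'E'
from h import *
s=st();c=read_camera("wrist");cv2.imwrite("pics/w21.png",c["image"][:,:,::-1])
T=read_camera("top");t=T["image"][:,:,::-1];cv2.imwrite("pics/t21.png",cv2.resize(t[110:280,260:450],None,fx=4,fy=3.5,interpolation=cv2.INTER_CUBIC))
q=read_camera("scene")["image"][:,:,::-1];cv2.imwrite("pics/s21.png",cv2.resize(q[160:300,150:430],(784,392),interpolation=cv2.INTER_CUBIC))
E
python3 ang.py 2>/dev/null|grep tray
```

```text
t 23.0 tcp [ 0.4432 -0.3215  0.1668] yaw 8.99 F [ 0.46 -0.6   0.22] T [ 0.03 -0.05 -0.03] w 0.0459
tray front bright->dark yaw 4.69 x at y=-.011 0.5873 rms mm 0.86 37
```

View pics/w21.png

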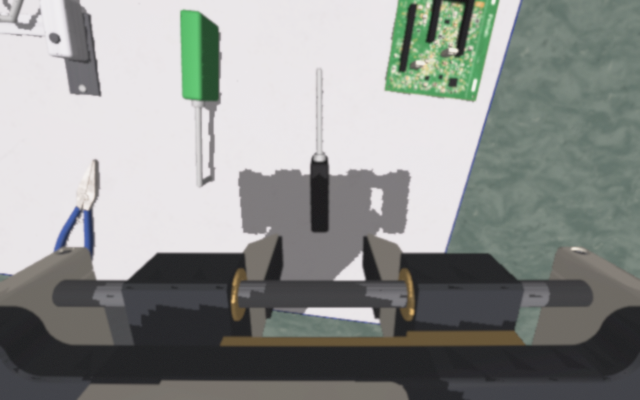

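View pics/t21.png

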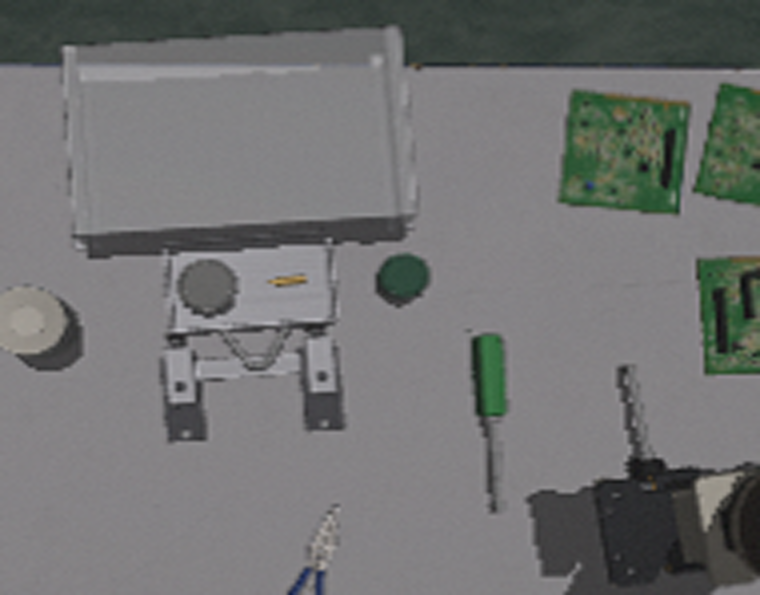

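View pics/s21.png

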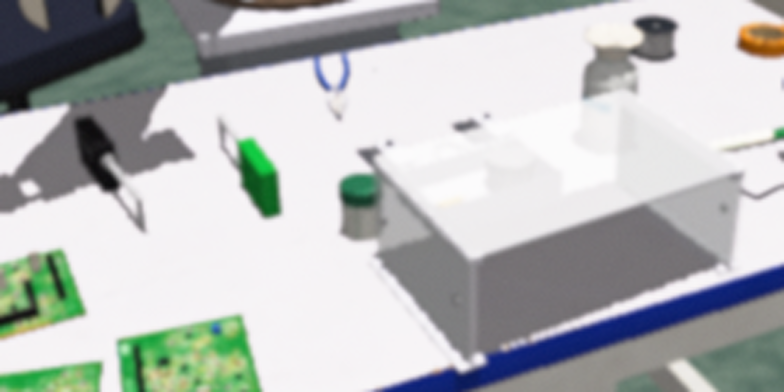

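The hook is standing upright on its own, the tray contents are in place and the bystanders look unmoved. Now a closer look at the tray-to-buffer contact, because the tray sprang back about 2 mm.

```bash
python3 - <<'E'
from h import *
st();goal([.44,-.32,.16],8); goal([.49,-.02,.12],5.4)
E
```

```text
t 23.2 tcp [ 0.4397 -0.3194  0.1601] yaw 9.0 F [-0.28 -0.61 -0.41] T [ 0.02  0.03 -0.01] w 0.0461
slide cm [0.02 0.06 0.01] twist [-0.04  0.06  1.  ]
slide cm [  9.66 -28.78   4.03] twist [-0.04  0.06  3.6 ]
```

Call:
{"name": "drive_tool", "arguments": {
  "rows": [
    {"slide": [0, -4, 0], "twist": [0, 0, 0.4], "claw": 0.3},
    {"slide": [1, -8, 0], "twist": [0, 0, 0.9], "claw": 0.2},
    {"slide": [2.5, -12, 0], "twist": [0, 0, 1.4], "claw": 0},
    {"slide": [4.5, -16, 0], "twist": [0, 0, 2], "claw": 0},
    {"slide": [6.5, -20, 0.5], "twist": [0, 0, 2.5], "claw": 0},
    {"slide": [8, -24, 1.5], "twist": [0, 0, 3], "claw": 0},
    {"slide": [9, -27, 3], "twist": [0, 0, 3.4], "claw": 0},
    {"slide": [9.6, -28.8, 4], "twist": [0, 0, 3.6], "claw": 0}
  ]
}}

```text
clock: 24.0
tcp_pos: [0.4891, -0.0171, 0.1188]
tcp_rot: [[0.995, 0.097, -0.003], [0.097, -0.995, 0.001], [-0.003, -0.001, -1.0]]
ft_force: [-0.1, -0.1, -0.5]
grip_width: -0.0001
```

Call:
{"name": "drive_tool", "arguments": {
  "rows": [
    {"slide": [0, 0, 0], "twist": [0, 0, 0], "claw": 0},
    {"slide": [0, 0, 0], "twist": [0, 0, 0], "claw": 0},
    {"slide": [0, 0, 0], "twist": [0, 0, 0], "claw": 0},
    {"slide": [0, 0, 0], "twist": [0, 0, 0], "claw": 0}
  ]
}}

```text
clock: 24.4
tcp_pos: [0.4901, -0.0218, 0.1209]
tcp_rot: [[0.996, 0.092, 0.0], [0.092, -0.996, -0.001], [0.0, 0.001, -1.0]]
ft_force: [-0.4, -1.9, -0.3]
grip_width: 0.0005
```

```bash
python3 - <<'E'
from h import *
s=st();c=read_camera("wrist");im=c["image"][:,:,::-1];cv2.imwrite("pics/w22.png",im)
E
```

```text
t 24.4 tcp [ 0.4901 -0.0218  0.1209] yaw 5.28 F [-0.38 -1.91 -0.28] T [ 0.01 -0.03 -0.01] w 0.0005
```

View pics/w22.png

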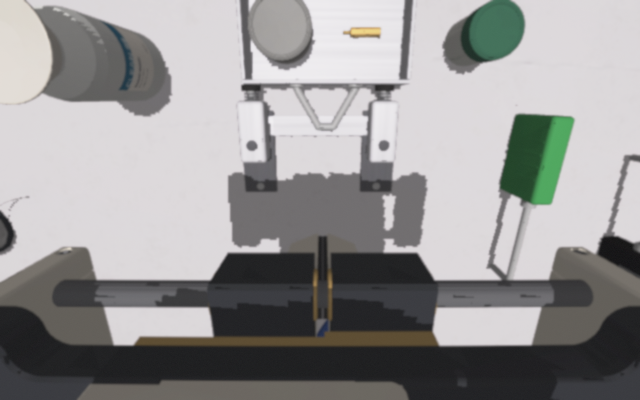

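```bash
python3 - <<'E'
from h import *
im=cv2.imread("pics/w22.png")
a=cv2.resize(im[70:115,232:275],None,fx=9,fy=9,interpolation=cv2.INTER_CUBIC);b=cv2.resize(im[70:115,365:408],None,fx=9,fy=9,interpolation=cv2.INTER_CUBIC)
cv2.imwrite("pics/w22c.png",np.hstack([a,b]))
E
```

```text
(no output)
```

View pics/w22c.png

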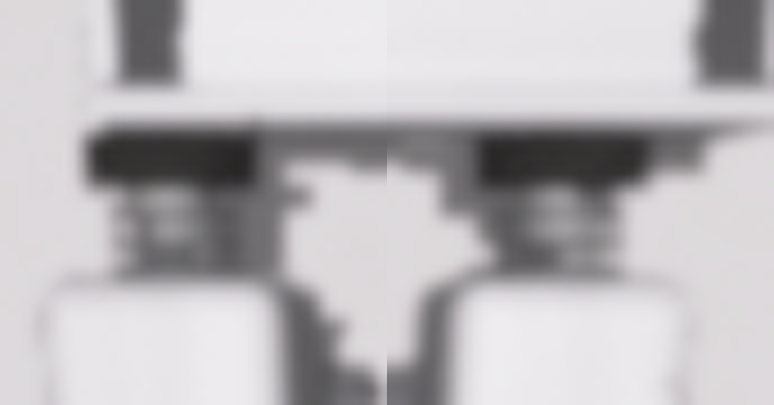

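```bash
python3 - <<'E'
from h import *
s=st();c=read_camera("wrist")
P=lambda l,z: plane(c,np.array([[x0+u/9,70+v/9] for x0,u,v in l]),z,s)
f=P([(232,175,131),(365-43,563,131)],.026);b=P([(232,170,283),(365-43,568,283)],.028)
print(f,b,(f-b)[:,:2]@[.9956,.094])
t=P([(232,175,127),(365-43,563,127)],.03);print("tray top front",t, (t-b)[:,:2]@[.9956,.094])
c2=cv2.imread("pics/w11.png")
cv2.imwrite("pics/w11c.png",np.hstack([cv2.resize(c2[58:105,187:232],None,fx=8,fy=8,interpolation=cv2.INTER_CUBIC),cv2.resize(c2[63:110,390:435],None,fx=8,fy=8,interpolation=cv2.INTER_CUBIC)]))
E
python3 ang.py 2>/dev/null|grep tray
```

```text
t 24.45 tcp [ 0.4901 -0.0216  0.121 ] yaw 5.29 F [ 0.96 -0.16  0.07] T [0.02 0.03 0.  ] w 0.0004
[[ 0.57930857  0.04143725  0.026     ]
 [ 0.58893505 -0.06142102  0.026     ]] [[ 0.56675334  0.04110898  0.028     ]
 [ 0.57653428 -0.06338188  0.028     ]] [0.01253084 0.01253053]
tray top front [[ 0.57950879  0.04055463  0.03      ]
 [ 0.58897797 -0.06062327  0.03      ]] [0.01264722 0.01264824]
tray front bright->dark yaw 4.6 x at y=-.011 0.5873 rms mm 0.79 36
```

View pics/w11c.png

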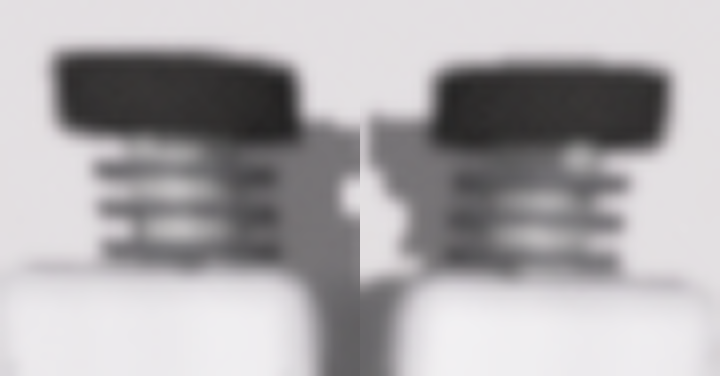

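The tray front now measures 12.5 mm ahead of both block faces. Free buffers measured 13.0 mm, so both are still pressed equally. The tray is square (5.35° against the dock's 5.4°), and the hook stands well clear. Handing in.

```bash
python3 -c "
from plant import finish_job
print(finish_job())"
```

```text
the job is handed in; nothing more can be done
None
```

I picked up the black-gripped hook and dropped its bent end into the tray's wire loop. I dragged the tray out from under the cover onto both buffers, then unhooked and stood the hook upright near where it started. The job was handed in after about 24 s of robot time; no verdict was reported.

- **Pull:** it stayed near 3 N while dragging and reached about 12–13 N against the buffers. The largest total wrist reading was about 15 N, and I held it for over a second. Taking off about 3 N of tray friction leaves roughly 8–9 N on the dock, so each buffer gave about 1.4–2.1 mm. That give is worked out from the force, not measured directly.
- **Squareness while pressed:** the tray was at 5.00° and the dock at 5.37°, a difference of about 0.006 rad.
- **Final look:** the tin and standoff are still in the tray. The hook stands on its own, about 0.3 m from the tray and dock. The bottle and tin_b are where they were; I did not measure the solder reel again, but it still stands upright in the last picture from the scene camera.

**Checks that were weak or disagreed:**
- **Contact with the buffers:** the tray sprang back about 2 mm when I let go. The camera shows it flush on both buffers with about 0.4–0.5 mm of give left, which is close to the measuring error. I infer the contact; I did not measure a force there.
- **Final angle:** the top camera read the tray at 4.6–4.7° and the wrist camera at 5.35°. I trusted the wrist camera, which was closer and had less scatter. Both are within the 3.4° limit.
- **Sideways position:** the tray sits about 5 mm to the right of the dock's centre line, inside the 15 mm limit.

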